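# Load the second vial tray behind the first in the sampler

## Task

Finish loading the vial sampler: take the loose vial tray from the worktop, slide it into the sampler's guide channel under the reader arch, and push it gently up against the tray already in there and on against the sprung back plate until the spring catch snaps up behind it, so that the two trays stay butted end to end with no gap. Keep the vials upright, do not ram the trays together, and leave the bottles and dishes around undisturbed.

Things in the scene. Friction and masses are not known exactly. Their poses are not given: they have to be found in the camera images.
- sampler: Fixed bench-top vial sampler, 325 mm long, 112 wide. Origin on the worktop below the mouth of its guide channel, on the centre line; +x = direction of insertion, z up. Along x: flat open loading bed -85 to 0 mm, 14 mm above the worktop; flared guides -24 to 0; parallel guide walls 0 to 181, 57 mm apart inside, 26 mm high above the bed, open above; white drive housing 181 to 241, 117 mm high.
- mouth (a point): Middle of the channel's mouth at bed level (14 mm above the sampler's origin, same axes). A white reader arch spans the channel from 1 to 31 mm beyond this point, 94 mm wide, its underside 65 mm and its top 80 mm above the bed.
- plate (a joint): Travel (m) of the sprung back plate at the channel's inner end: 0 = free, its face 167 mm beyond the mouth; it gives 10.5 mm at most and pushes back with 3 N (free) to 8 N (fully in). About 0.007 when both trays are latched.
- tray_out: The loose vial tray standing on the worktop: grey block 90 mm long (its x), 54 wide (y), 40 high, with white-capped glass vials to 51 mm height; about 0.3 kg. Origin at the centre of its underside; both ends alike. Can be held across its width wherever the sampler's guides do not stand beside it.
- tray_in: The like tray (90 x 54 x 40 mm, vials to 51 mm) already in the guide channel, its x along the channel, but 5 to 30 mm short of the back plate. Origin at the centre of its underside, on the bed. With both trays latched its origin lies 129 mm, that of the other tray 39 mm along the sampler's x.
- catch (a joint): Steel spring catch (rad), an 18 mm wide ramp in the middle of the loading bed, hinged 45 mm before the mouth: 0 = up, nose 5 mm above the bed; about 0.13 = pressed level with the bed by a tray over it (weak spring, under 1 N). It snaps up to 0 once the trailing end of the tray has passed its nose.
- catch_nose (a point): Upper edge of the catch's upright face, 6.5 mm before the mouth on the centre line, 5 mm above the bed when up; a latched tray's trailing end rests against this face.
- squeeze_bottle: Bystander: white squeeze bottle, 43 mm across, 125 mm high, standing; origin at the centre of its underside.
- petri_dish: Bystander: petri dish, 91 mm across, 15 mm high; origin at the centre of its underside.
Mind the look-alikes: they are no part of the job. Leave any yellow look-alike of the tray_out alone.

How it is judged:
On the way, in this order (a step that is already met when the one before it is completed fails the run):
1. the loose tray stands square on the loading bed with its leading end in the mouth of the channel, not yet home (x of tray_out in the frame of sampler between -0.042 and 0.02 m and y of tray_out in the frame of sampler between -0.004 and 0.004 m and z of tray_out in the frame of sampler below 0.02 m and angle between the x axis of tray_out and the x axis of sampler, either way round below 0.08 rad), for 0.1 s.
2. both trays are home, butted, and the catch is up behind the front tray (x of tray_out in the frame of sampler between 0.0365 and 0.0425 m and x of tray_in in the frame of sampler above 0.1265 m and distance between tray_out and tray_in below 0.092 m and angle between the x axis of tray_out and the x axis of tray_in, either way round below 0.03 rad and value of joint catch below 0.06 rad), for 0.2 s.
At the end, for the whole second after the job is handed in: Trays upright, square in the channel (0.04 rad), at rest; front tray's origin 36.5 to 42.5 mm, inner tray's over 126.5 mm along the sampler's x, under 92 mm apart (gap under 2 mm), axes within 0.03 rad of each other; catch up (below 0.06 rad) (all of step 2 and angle between the x axis of tray_out and the x axis of sampler, either way round below 0.04 rad and angle between each of tray_out, tray_in's own z axis and vertical below 0.04 rad and linear speed of each of tray_out, tray_in below 0.01 m/s); the robot touches nothing.
It fails at once if the trays are rammed together with more than 35 N (contact force between tray_out and tray_in above 35 N).
It fails at once if the carried tray is tipped by more than 0.4 rad (angle between tray_out's own z axis and vertical above 0.4 rad).
It fails at once if the squeeze bottle is pushed more than 30 mm or tipped (distance of squeeze_bottle from where it was at the start of the episode above 0.03 m or angle between squeeze_bottle's own z axis and vertical above 0.4 rad).
It fails at once if the petri dish is pushed more than 30 mm (distance of petri_dish from where it was at the start of the episode above 0.03 m).
It also fails if it takes over 54 s, if anything falls off the work surface, if the arm or the gripper's body presses on something with over 40 N, if the wrist force passes 120 N, or if a joint passes its speed limit or range.

## Robot

A 6-joint arm with a two-finger parallel gripper is mounted at the origin on a cart in front of the work surface, level with it; the furniture and walls round the work are solid. World frame = base frame: x ahead of the robot, y to its left, z up, the work surface at z = 0. Lengths are in m, angles in rad, forces in N, time in s.
With the tool pointing down it reaches from about 0.35 to 0.775 m from the base axis. Payload 7.3 kg.
Tool frame: the origin (TCP) lies at the very end of the fingers, on their centre line; the grasp point (between the pads) lies grip_point_offset behind it (grip_point_offset is the distance from the TCP to the grasp point, in m); z points along the fingers, y is the direction in which the jaws open and shut (so a half turn about z gives the same grasp; the last joint's range is limited). The gripper opens to 92 mm and grips with 3 to 60 N. Pads are 19 mm wide; open, the fingers measure 130 mm over their backs; the gripper's body (75 mm by 190 mm) begins 47 mm behind the grasp point.
Start: joints at [-1.263, 0.342, 1.524, -0, 1.275, -0.146], TCP at [0.23, -0.472, 0.188] pointing down, gripper open.
Joint ranges: [-2.53, 2.53], [-0.77, 2.02], [0.04, 2.7], [-1, 4.14], [0.28, 2.66], [-3.11, 3.11]. Speed limits (rad/s): [2.57, 2.57, 3.14, 3.14, 3.14, 3.14].

## Interface

Orientations are given as [roll, pitch, yaw] about the fixed x, y, z axes, in that order (R = Rz(yaw) Ry(pitch) Rx(roll)).
In Python, from cell import * gives the robot as it stands.
- The arm moves only by the shell command python3 -m inch 'ROWS' [OPENING] [FORCE]. ROWS is JSON, a list that holds one entry, the list of rows, each a list of 4 numbers: the shift along the tool's x, y, z in mm, then the turn about the tool's z in rad. In form: [[[x, y, z, roll], ...]]. A call has 1 to 10 rows; each row shifts and turns the commanded pose from where the row before left it, along the tool's axes as they then stand; what a row does not reach is not made up. A row lasts 1/8 s, in which the tool goes at most 62.5 mm and 10.7 degrees, less where a joint would pass 70% of its speed; a pose out of reach is approached as far as the arm can. A call with a gripper value outside its range is refused whole. OPENING is the closure, from -1 (fully open) to 1 (shut), set as the call begins (- or left out, the last holds). The fingers move at their own pace and stop on an object; FORCE is the grip in N (left out, the last holds). Time passes only in rows, so rows that do not move let the fingers close. It gives the time, the measured TCP pose, the force and the opening at its end, in the units of the state.
- observe(): the state, without advancing time (a new reading comes with each control period).
- read_camera(name): name is "scene" or "side" or "wrist"; returns a dict with "img" (420x560x3 uint8, blue, green, red), "fx", "fy", "cx", "cy" (pixels), "eye" and "rotation" of the camera in the world; the wrist camera has in their place "T_tool_cam" (4x4, takes a point from camera to tool coordinates, whose origin is the TCP and whose axes are the flange's). Camera axes: x right, y down, z forward; pixel columns grow to the right and rows downward; lengths in m; the calibration is good to about 2 mm. A picture is of the moment at which its call begins: read the wrist's pose just before it. There is no depth.
- hand_in(): hands the job in, once; it reports no verdict.
Trained networks look in the newest picture that a camera, given by its name, has taken for a name from the list of things; names that differ only in an ending like _2 or _b are one class to them, and where a whole thing is asked for, a point or a joint stands for the part that bears it (a point fixed in the world has none). Each returns a list of dicts, best first, with "conf" (0 to 1); they miss things now and then, are a little off and sometimes report something else, mostly with a low value. They report only what shows in the picture. A call takes as long as a camera call. They do not tell look-alikes from the thing itself.
- boxes_of(camera, label): "at" ([row, column] in pixels, amid what is visible of it).
- place_of(camera, label): "at" ([row, column] in pixels: a listed point, or the origin of a listed thing).
The state is a dict: "time": time; "qpos": joint angles; "qvel": joint speeds; "joint_efforts": joint torques, N m; "tool_pos": TCP position; "tool_rot": TCP orientation; "contact_force": force on the tool from outside, world axes, zero at the start; "torque": the same for the moment, N m; "opening": finger opening in m.
Only numpy, scipy, OpenCV 4.12 (cv2) and the standard library are available. Lean on these libraries where they do the work, as an engineer would, in place of code of your own. Each camera call takes 0.05 s, during which the arm holds its last target. There are 200 camera calls.

## Working session

There is one attempt and no reset: what is moved stays moved. The work goes in short steps, Python scripts to look and compute and a shell command to move; the robot and the scene stay as the last step left them, time stands still between calls to the robot, and variables do not carry over. Pictures are saved under pics/ and viewed, about 8 in all and at most 12, crops included, and the job is handed in when it is done.

```bash
mkdir -p pics; ls
cat > h.py <<'E'
from cell import *
import numpy as np, cv2
from scipy.spatial.transform import Rotation as R
def cam(name):
    o=observe(); c=read_camera(name)
    if name=="wrist":
        T=np.eye(4);T[:3,3]=o["tool_pos"]
        r=np.array(o["tool_rot"]); T[:3,:3]=R.from_euler("xyz",r).as_matrix() if r.size==3 else r
        W=T@np.array(c["T_tool_cam"]); c["eye"]=W[:3,3]; c["rotation"]=W[:3,:3]
    c["eye"]=np.array(c["eye"]);c["rotation"]=np.array(c["rotation"])
    return c
def ray(c,at):
    d=np.array([(at[1]-c["cx"])/c["fx"],(at[0]-c["cy"])/c["fy"],1]); return c["rotation"]@d
def onz(c,at,z):
    d=ray(c,at); return c["eye"]+d*(z-c["eye"][2])/d[2]
def proj(c,p):
    q=c["rotation"].T@(np.array(p)-c["eye"]); return [c["fy"]*q[1]/q[2]+c["cy"],c["fx"]*q[0]/q[2]+c["cx"]]
def tri(cs,ats):
    A=np.zeros((3,3));b=np.zeros(3)
    for c,a in zip(cs,ats):
        d=ray(c,a);d/=np.linalg.norm(d);M=np.eye(3)-np.outer(d,d);A+=M;b+=M@c["eye"]
    return np.linalg.solve(A,b)
E
python3 - <<'E'
from h import *
np.set_printoptions(precision=4,suppress=True)
print(observe()); print([k for k in dir() if 'grip' in k], globals().get('grip_point_offset'))
for n in ["scene","side"]:
    c=cam(n); cv2.imwrite(f"pics/{n}0.png",c["img"]); print(n,c["eye"],c["rotation"].tolist(),c["fx"])
    for l in ["tray_out","tray_in","sampler","mouth","catch_nose","squeeze_bottle","petri_dish"]:
        print(l,[(np.round(d["at"]),round(d["conf"],2),onz(c,d["at"],0)[:2]) for d in place_of(n,l)[:4]])
E
```

```text
pics
{'time': 0.0, 'qpos': array([-1.263 ,  0.3427,  1.525 , -0.    ,  1.2754, -0.146 ]), 'qvel': array([ 0.0006, -0.0005, -0.0008, -0.0002, -0.0011, -0.0001]), 'joint_efforts': array([  0.0001, -43.1238, -24.4223,   0.0717,   0.0558,  -0.0001]), 'tool_pos': array([ 0.23  , -0.4714,  0.1872]), 'tool_rot': array([-3.1401, -0.0002,  0.4539]), 'contact_force': array([-0.4335,  0.4968,  0.0307]), 'torque': array([-0.0019, -0.0022, -0.0241]), 'opening': 0.09182558284385015}
['grip_point_offset'] 0.0188
scene [ 0.0093 -0.7841  0.4852] [-2.0408900649373276, 0.0077716725258829555, -0.7101217565665277] 437.0574605008995Traceback (most recent call last):
  File "<stdin>", line 7, in <module>
  File "h.py", line 15, in onz
    d=ray(c,at); return c["eye"]+d*(z-c["eye"][2])/d[2]
                                                   ~^^^
IndexError: invalid index to scalar variable.
```

Rotation is roll-pitch-yaw; fixing the helper.

```bash
sed -i 's|c\["rotation"\]=np.array(c\["rotation"\])|r=np.array(c["rotation"]); c["rotation"]=r if r.size==9 else R.from_euler("xyz",r).as_matrix()|' h.py
python3 - <<'E'
from h import *
np.set_printoptions(precision=4,suppress=True)
for n in ["scene","side"]:
    c=cam(n); cv2.imwrite(f"pics/{n}0.png",c["img"]); print(n,c["eye"],c["rotation"][:,2],c["fx"])
    for l in ["tray_out","tray_in","sampler","mouth","catch_nose","squeeze_bottle","petri_dish"]:
        print(l,[(np.round(d["at"]),round(d["conf"],2),onz(c,d["at"],0)[:2]) for d in place_of(n,l)[:4]])
a,b=[cv2.imread(f"pics/{n}0.png") for n in ("scene","side")]
cv2.imwrite("pics/both.png",cv2.resize(np.vstack([a,b]),(400,600)) if 0 else np.hstack([cv2.resize(a,(400,300)),cv2.resize(b,(400,300))]))
E
```

```text
scene [ 0.0093 -0.7841  0.4852] [ 0.5785  0.6783 -0.453 ] 437.0574605008995
tray_out [(array([341., 338.]), 0.87, array([ 0.4011, -0.4496]))]
tray_in [(array([236., 214.]), 0.6, array([ 0.4316, -0.0507]))]
sampler [(array([255., 260.]), 0.85, array([ 0.4605, -0.1779])), (array([237., 214.]), 0.34, array([ 0.43  , -0.0533]))]
mouth [(array([254., 256.]), 0.7, array([ 0.4561, -0.1705]))]
catch_nose [(array([250., 261.]), 0.57, array([ 0.4738, -0.1626]))]
squeeze_bottle [(array([244., 339.]), 0.81, array([ 0.6128, -0.2533]))]
petri_dish [(array([255., 260.]), 0.64, array([ 0.4593, -0.1768]))]
side [0.5578 0.5012 0.6604] [-0.0173 -0.7424 -0.6697] 463.6842131066817
tray_out [(array([251., 210.]), 0.86, array([ 0.655 , -0.1182])), (array([202., 238.]), 0.26, array([ 0.6077, -0.264 ]))]
tray_in [(array([265., 335.]), 0.64, array([ 0.4162, -0.0816]))]
sampler [(array([228., 308.]), 0.72, array([ 0.4593, -0.1828]))]
mouth [(array([222., 309.]), 0.56, array([ 0.4568, -0.1989]))]
catch_nose [(array([222., 310.]), 0.61, array([ 0.4555, -0.1996])), (array([342., 192.]), 0.55, array([0.669 , 0.0836]))]
squeeze_bottle [(array([204., 240.]), 0.9, array([ 0.602 , -0.2551]))]
petri_dish [(array([342., 195.]), 0.88, array([0.6637, 0.0827]))]
```

View pics/scene0.png

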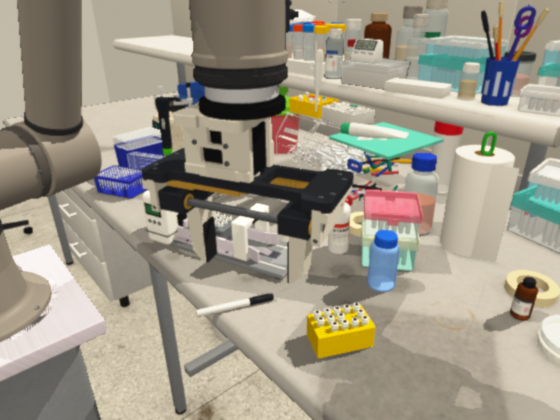

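View pics/side0.png

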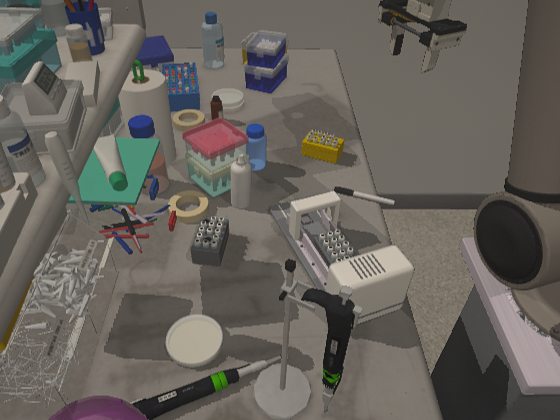

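The only full tray look-alike is the yellow one, at scene (338,341) and side (323,146). The grey tray at side (210,250) is the loose tray, and the grey tray at side (335,245) is in the sampler. I choose the one at (210,250), and go above it for a close check.

```bash
python3 -m inch '[[[48,-16,-25,0],[54,-18,-25,0],[54,-18,-20,0],[54,-18,0,0],[54,-18,0,0],[54,-18,0,0],[54,-18,0,0],[54,-18,0,0],[54,-18,0,0]]]' -1
python3 -m inch '[[[0,0,0,-0.18],[0,0,0,-0.18],[0,0,0,-0.18],[0,0,0,-0.18],[0,0,0,-0.18],[0,0,0,-0.15],[0,0,0,0]]]'
cat > look.py <<'E'
from h import *
import sys
np.set_printoptions(precision=4,suppress=True)
c=cam("wrist"); cv2.imwrite(f"pics/{sys.argv[1]}.png",c["img"]); o=observe(); print(o["tool_pos"],o["tool_rot"],c["eye"],c["rotation"][:,2])
for l,z in [("tray_out",0),("tray_in",.014),("sampler",0),("mouth",.014),("catch_nose",.019),("squeeze_bottle",0),("petri_dish",0)]:
    print(l,[(np.round(d["at"]),round(d["conf"],2),onz(c,d["at"],z)[:2]) for d in place_of("wrist",l)[:3]])
E
python3 look.py w1
```

```text
time: 2.02
tool_pos: [0.5926, -0.1162, 0.2579]
tool_rot: [3.141, -0.0, 0.454]
contact_force: [0.2, -0.6, 0.6]
opening: 0.0917
time: 2.9
tool_pos: [0.5914, -0.1176, 0.2577]
tool_rot: [-3.141, 0.0, 1.502]
contact_force: [1.1, 0.7, 0.0]
opening: 0.092
[ 0.5914 -0.1177  0.2578] [-3.1415  0.0001  1.5006] [ 0.5965 -0.0468  0.4549] [-0.0182 -0.2619 -0.9649]
tray_out [(array([175., 325.]), 0.63, array([ 0.6546, -0.1264]))]
tray_in [(array([149., 152.]), 0.9, array([ 0.4149, -0.0716]))]
sampler [(array([215., 198.]), 0.95, array([ 0.4603, -0.1753]))]
mouth [(array([220., 192.]), 0.73, array([ 0.4555, -0.1779]))]
catch_nose [(array([225., 198.]), 0.63, array([ 0.4636, -0.1852]))]
squeeze_bottle [(array([263., 293.]), 0.84, array([ 0.5995, -0.264 ]))]
petri_dish [(array([ 11., 325.]), 0.67, array([0.6614, 0.0863]))]
```

View pics/w1.png

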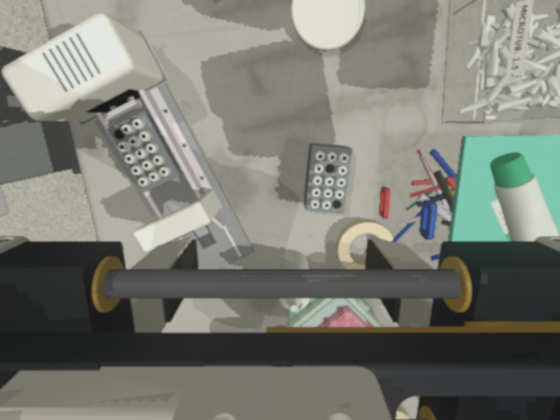

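The picture shows the grey tray at (328,178), the channel with its tray at (145,150), the arch at (172,226) and the squeeze bottle at (293,300). The loose tray is grey, not yellow. I'll enlarge to read edges.

```bash
python3 -c "
import cv2
a=cv2.imread('pics/w1.png')[75:275,90:356]; cv2.imwrite('pics/w1c.png',cv2.resize(a,None,fx=3,fy=3,interpolation=cv2.INTER_CUBIC))"
```

```text
(no output)
```

View pics/w1c.png

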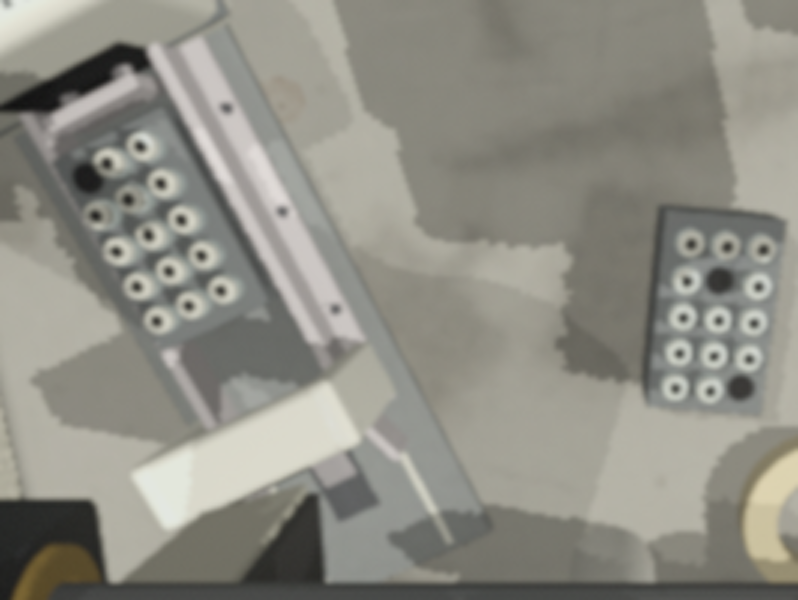

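Run:
```python
from h import *
np.set_printoptions(precision=4,suppress=True)
c=cam("wrist"); P=lambda u,v,z: onz(c,[75+v/3,90+u/3],z)
def ang(a,b): d=b-a; return np.arctan2(d[1],d[0]), np.linalg.norm(d)
print("out corners",[P(*k,.04)[:2] for k in [(666,207),(785,219),(768,416),(652,403)]])
print("out caps c",P(718,320,.051),ang(P(676,387,.051),P(691,243,.051)),ang(P(710,391,.051),P(727,246,.051)))
print("in caps c",P(150,235,.051+.014),ang(P(222,290,.065),P(140,146,.065)),ang(P(190,305,.065),P(108,163,.065)))
print("wall",P(330,360,.04),ang(P(330,360,.04),P(150,48,.04)),"base edge",P(490,525,.014),ang(P(490,525,.014),P(230,20,.014)))
s=cam("side")
for l in ["tray_out","tray_in","mouth","catch_nose"]:
    a=place_of("side",l)[0]["at"]; 
    w=place_of("wrist",l)[0]["at"]; print(l,tri([s,c],[a,w]))
```

```text
out corners [array([ 0.6344, -0.0779]), array([ 0.686 , -0.0866]), array([ 0.6774, -0.1758]), array([ 0.6243, -0.166 ])]
out caps c [ 0.6541 -0.1271  0.051 ] (np.float64(1.4311581290510547), np.float64(0.06383455415346434)) (np.float64(1.428183395689281), np.float64(0.0644198916231885))
in caps c [ 0.4197 -0.073   0.065 ] (np.float64(1.9405607070015929), np.float64(0.06426699057606325)) (np.float64(1.937758930637386), np.float64(0.06385433194903786))
wall [ 0.4794 -0.1359  0.04  ] (np.float64(1.9619752995074002), np.float64(0.14876845860274504)) base edge [ 0.5413 -0.2321  0.014 ] (np.float64(1.9297410874952583), np.float64(0.26259867756232586))
tray_out [ 0.5427 -0.0506  0.3017]
tray_in [ 0.4177 -0.0721  0.0168]
mouth [ 0.4612 -0.1743  0.0183]
catch_nose [ 0.4621 -0.1911  0.0108]
```

```bash
python3 -m inch '[[[-5,21,10,0],[-5,21,30,0],[-5,21,50,0],[0,0,48,0.072],[0,0,0,0],[0,0,0,0]]]' -1
python3 look.py w2
```

```text
time: 4.55
tool_pos: [0.6544, -0.1372, 0.1221]
tool_rot: [3.139, 0.001, 1.433]
contact_force: [-0.0, 0.4, 0.8]
opening: 0.0918
[ 0.6548 -0.1373  0.1229] [3.1368 0.0009 1.4329] [ 0.6637 -0.0667  0.3192] [-0.0333 -0.261  -0.9648]
tray_out [(array([184., 278.]), 0.63, array([ 0.6531, -0.1284]))]
tray_in [(array([164.,  31.]), 0.92, array([ 0.4174, -0.0734]))]
sampler [(array([251., 111.]), 0.77, array([ 0.4599, -0.1778]))]
mouth []
catch_nose []
squeeze_bottle [(array([302., 246.]), 0.64, array([ 0.597, -0.26 ]))]
petri_dish []
```

View pics/w2.png

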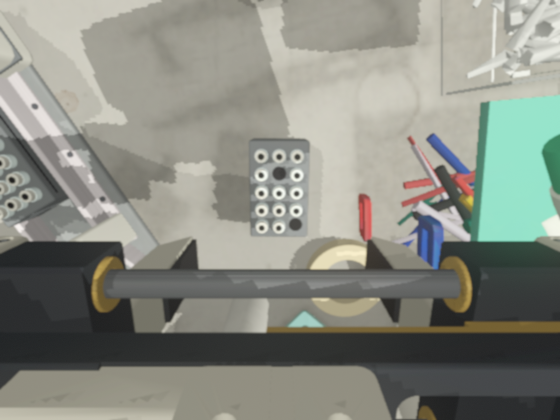

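The picture shows the tray centred between the fingers (cap centre at (279,193)), square with the tool, and the tape roll clear of the right finger. A quick two-view height check comes first, then the descent.

```bash
python3 - <<'E'
from h import *
c=cam("wrist"); c1=dict(c); T=np.array(c["T_tool_cam"])
M=np.eye(4);M[:3,3]=[ 0.5914,-0.1177,0.2578];M[:3,:3]=R.from_euler("xyz",[-3.1415,.0001,1.5006]).as_matrix();W=M@T
c1["eye"]=W[:3,3];c1["rotation"]=W[:3,:3]
print(tri([c1,c],[[181.7,329.3],[193,279]]), onz(c,[193,279],.051))
E
python3 -m inch '[[[0,0,40,0],[0,0,40,0],[0,0,20,0],[0,0,9,0],[0,0,0,0],[0,0,0,0]]]' -1
```

```text
[ 0.65341393 -0.126238    0.05343736] [ 0.65324349 -0.12613594  0.051     ]
time: 5.75
tool_pos: [0.6542, -0.1371, 0.0121]
tool_rot: [3.139, 0.0, 1.432]
contact_force: [0.3, -0.7, 0.8]
opening: 0.0916
```

```bash
python3 -m inch '[[[0,0,0,0],[0,0,0,0],[0,0,0,0],[0,0,0,0],[0,0,0,0]]]' 1 30
python3 -m inch '[[[0,0,-10,0],[0,0,-30,0],[0,0,-50,0],[0,0,-50,0],[0,0,0,0]]]'
```

```text
time: 6.38
tool_pos: [0.653, -0.1368, 0.0108]
tool_rot: [-3.141, 0.0, 1.432]
contact_force: [-3.6, -0.5, 2.2]
opening: 0.0463
time: 7.0
tool_pos: [0.6559, -0.1376, 0.1564]
tool_rot: [3.132, 0.002, 1.432]
contact_force: [0.3, 0.9, -3.1]
opening: 0.044
```

```bash
python3 look.py w3 | head -2
```

```text
[ 0.6542 -0.1371  0.1529] [3.1376 0.0008 1.4318] [ 0.6641 -0.0667  0.3534] [-0.0273 -0.2631 -0.9644]
tray_out []
```

View pics/w3.png

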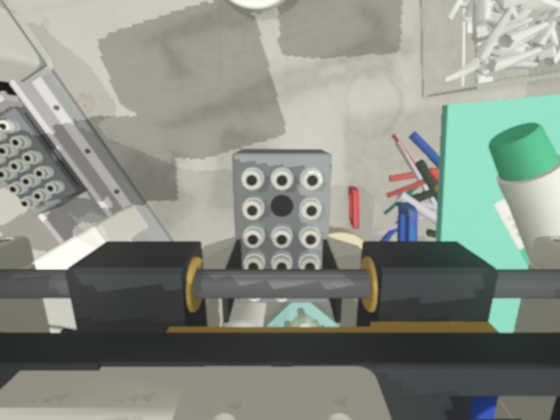

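The tray is held square between the fingers (cap centre at (282,239)). I carry it over the loading bed.

```bash
python3 -m inch '[[[-12,-16,0,0],[-23,-32,0,0],[-23,-32,0,0],[-23,-32,0,0],[-23,-32,0,0],[-11,-16,0,0],[0,0,0,-0.17],[0,0,0,-0.17],[0,0,0,-0.165],[0,0,0,0]]]'
python3 look.py w4
python3 - <<'E'
import cv2
a=cv2.imread('pics/w4.png'); cv2.imwrite('pics/w4b.png',cv2.resize(a,(800,600),interpolation=cv2.INTER_CUBIC))
E
```

```text
time: 8.65
tool_pos: [0.4793, -0.2284, 0.1507]
tool_rot: [3.141, -0.0, 1.936]
contact_force: [0.1, 0.8, -3.5]
opening: 0.0438
[ 0.4792 -0.2284  0.1507] [ 3.1414 -0.0001  1.9336] [ 0.4544 -0.1621  0.3478] [ 0.0937 -0.2451 -0.965 ]
tray_out [(array([215., 281.]), 0.65, array([ 0.4917, -0.2598]))]
tray_in [(array([ 16., 280.]), 0.89, array([ 0.4184, -0.0721]))]
sampler [(array([135., 280.]), 0.68, array([ 0.4582, -0.1759]))]
mouth [(array([136., 280.]), 0.74, array([ 0.4583, -0.1762]))]
catch_nose [(array([145., 282.]), 0.45, array([ 0.463 , -0.1838]))]
squeeze_bottle [(array([247., 365.]), 0.54, array([ 0.5992, -0.2619]))]
petri_dish []
```

View pics/w4b.png

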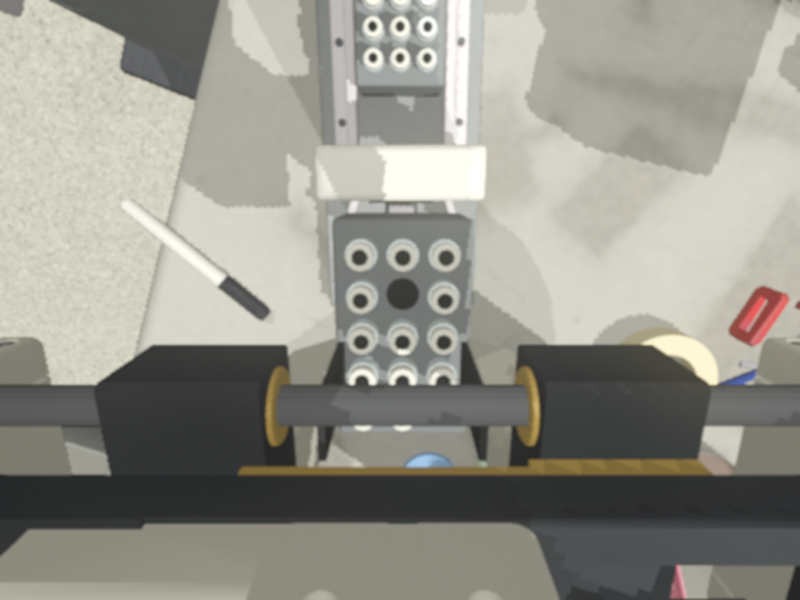

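Run:
```python
from h import *
np.set_printoptions(precision=4,suppress=True)
c=cam("wrist"); o=observe(); Rt=R.from_euler("xyz",o["tool_rot"]).as_matrix()
f=lambda v,u,z: Rt.T@(onz(c,[v*.7,u*.7],z)-o["tool_pos"])*1000
h=o["tool_pos"][2]-.012
for n,a in dict(in_row1=(58,400,.065),in_row2=(26,400,.065),wallL=(122,342,.04),wallR=(122,459,.04),wallL2=(42,339,.04),wallR2=(42,461,.04),archL=(145,317,.094),archR=(145,485,.094),out1=(255,402,h+.051),out3=(340,402,h+.051),fr_end=(214,402,h+.04),in_end=(88,400,.054),archfront=(200,400,.094)).items(): print(n,f(*a))
for l in ["mouth","sampler","tray_in","catch_nose"]:
    for d in place_of("wrist",l)[:1]: print(l,Rt.T@(onz(c,d["at"],{"mouth":.014,"sampler":0,"tray_in":.014,"catch_nose":.019}[l])-o["tool_pos"])*1000)
```

```text
in_row1 [134.8038  -0.7003  85.8108]
in_row2 [151.1507  -0.68    85.8089]
wallL [102.9949 -38.3381 110.8128]
wallR [102.9833  37.2874 110.8162]
wallL2 [149.4314 -38.555  110.8074]
wallR2 [149.4176  36.9733 110.8108]
archL [ 85.7199 -45.4465  56.8145]
archR [85.7067 45.2506 56.8185]
out1 [ 42.7003   0.4397 -39.0049]
out3 [ 10.2641   0.4376 -39.0012]
fr_end [ 56.2515   0.4407 -28.0065]
in_end [120.8349  -0.7651  96.8124]
archfront [56.6241 -0.6724 56.8198]
mouth [ 56.3271   0.5465 136.8199]
sampler [ 52.4208   0.0064 150.8203]
tray_in [166.3     -0.1207 136.8071]
catch_nose [ 48.7729   1.6822 131.8208]
```

```bash
python3 -m inch '[[[-5,-1,0,0],[0,0,30,0],[0,0,40,0],[0,0,35,0],[0,0,15,0],[0,0,0,0],[0,0,0,0]]]'; python3 -m inch '[[[6,0,0,0],[6,0,0,0],[6,0,0,0],[6,0,0,0],[0,0,0,0],[0,0,0,0]]]'
```

```text
time: 10.18
tool_pos: [0.4808, -0.2343, 0.0322]
tool_rot: [3.14, 0.002, 1.937]
contact_force: [0.3, 0.4, -2.8]
opening: 0.0439
time: 10.92
tool_pos: [0.4714, -0.2113, 0.0309]
tool_rot: [3.141, 0.0, 1.937]
contact_force: [0.3, -1.3, -3.5]
opening: 0.0439
```

```bash
python3 -m inch '[[[0,0,2.5,0],[0,0,1.5,0],[0,0,1,0],[0,0,0,0],[0,0,0,0]]]'
```

```text
time: 11.55
tool_pos: [0.4712, -0.2112, 0.0258]
tool_rot: [-3.142, 0.0, 1.937]
contact_force: [-0.1, 0.2, -2.8]
opening: 0.044
```

```bash
python3 look.py w5
python3 - <<'E'
import cv2
a=cv2.imread('pics/w5.png'); cv2.imwrite('pics/w5b.png',cv2.resize(a,(800,600),interpolation=cv2.INTER_CUBIC))
E
```

```text
[ 0.4712 -0.2112  0.0259] [3.1416 0.0002 1.9368] [ 0.4462 -0.1449  0.223 ] [ 0.0938 -0.2452 -0.9649]
tray_out [(array([213., 283.]), 0.75, array([ 0.4706, -0.206 ]))]
tray_in []
sampler [(array([175., 285.]), 0.7, array([ 0.4617, -0.1785]))]
mouth [(array([212., 279.]), 0.3, array([ 0.4666, -0.2025]))]
catch_nose []
squeeze_bottle [(array([212., 279.]), 0.32, array([ 0.468 , -0.2061]))]
petri_dish []
```

View pics/w5b.png

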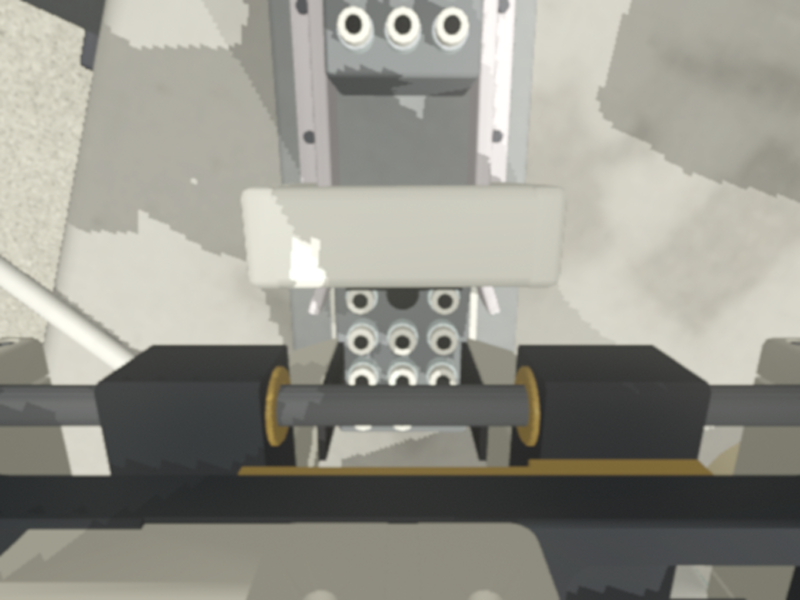

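The leading end is under the arch, between the flares at (318,300) and (488,300), and the tray looks square. I lower it the last millimetre and release.

```bash
python3 -m inch '[[[0,0,1,0],[0,0,1,0],[0,0,0,0],[0,0,0,0]]]'
```

```text
time: 12.45
tool_pos: [0.4715, -0.2115, 0.0246]
tool_rot: [3.141, 0.001, 1.937]
contact_force: [-2.2, -0.8, 4.4]
opening: 0.0442
```

```bash
python3 -m inch '[[[0,0,0,0],[0,0,0,0],[0,0,0,0],[0,0,0,0],[0,0,-20,0],[0,0,-40,0],[0,0,-40,0],[0,0,-30,0],[0,0,0,0]]]' -1; python3 look.py w6
python3 - <<'E'
import cv2
a=cv2.imread('pics/w6.png'); cv2.imwrite('pics/w6b.png',cv2.resize(a,(800,600),interpolation=cv2.INTER_CUBIC))
E
```

```text
time: 13.58
tool_pos: [0.4724, -0.2119, 0.1561]
tool_rot: [3.139, 0.004, 1.937]
contact_force: [0.0, -0.3, 0.1]
opening: 0.0919
[ 0.4715 -0.2113  0.1543] [3.1406 0.0015 1.9369] [ 0.4466 -0.1451  0.3529] [ 0.098  -0.2478 -0.9638]
tray_out [(array([176., 280.]), 0.94, array([ 0.4685, -0.2029])), (array([334., 168.]), 0.73, array([ 0.4058, -0.4526])), (array([152., 283.]), 0.46, array([ 0.4613, -0.1757]))]
tray_in [(array([ 39., 280.]), 0.57, array([ 0.4192, -0.0736]))]
sampler [(array([153., 281.]), 0.59, array([ 0.4597, -0.1779])), (array([179., 281.]), 0.31, array([ 0.4709, -0.2056]))]
mouth [(array([152., 281.]), 0.36, array([ 0.4593, -0.1756]))]
catch_nose []
squeeze_bottle [(array([259., 363.]), 0.7, array([ 0.5999, -0.2629]))]
petri_dish []
```

View pics/w6b.png

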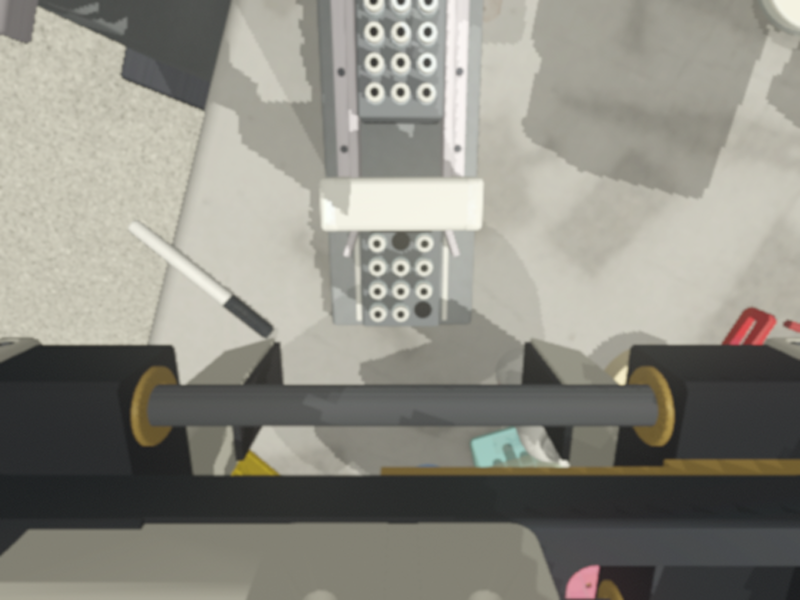

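The tray stands square on the bed with its leading end under the arch, centred (cap column 400, same as the inner tray). I measure along the channel.

Run:
```python
from h import *
np.set_printoptions(precision=4,suppress=True)
c=cam("wrist"); o=observe(); print(o["tool_pos"],o["tool_rot"])
u=np.array([np.cos(1.937),np.sin(1.937),0]); n=np.array([u[1],-u[0],0]); O=np.array([.459,-.1755,0])
f=lambda v,w,z: np.array([(onz(c,[v*.7,w*.7],z)-O)@u,(onz(c,[v*.7,w*.7],z)-O)@n])*1000
for k,a in dict(o2=(243,401,.065),o3=(267,401,.065),o4=(290,401,.065),o5=(313,400,.065),oend=(325,401,.054),i3=(32,400,.065),i5=(92,400,.065),iend=(118,400,.054),archf=(230,400,.094),archb=(179,400,.094),wallend=(255,400,.04),bedend=(325,400,.014)).items(): print(k,f(*a))
for k in [(.6,-.2625,0)]: print("bottle",(np.array(k)-O)@u,(np.array(k)-O)@n)
```

```text
[ 0.4709 -0.211   0.1531] [-3.1408 -0.001   1.9367]
o2 [-9.4184 -1.9415]
o3 [-25.0974  -1.9517]
o4 [-40.5498  -1.9617]
o5 [-56.4378  -2.6408]
oend [-68.6921  -2.0141]
i3 [111.4954  -2.4337]
i5 [79.9138 -2.4726]
iend [66.8312 -2.5467]
archf [ 2.3855 -2.4155]
archb [30.6089 -2.3807]
wallend [-21.6254  -2.7295]
bedend [-82.4599  -2.9415]
bottle -0.13171968034871115 0.10049838709568105
```

```bash
python3 -m inch '[[[-20,-1,0,0],[-22,0,0,0.17],[0,0,0,0.17],[0,0,0,0.17],[0,0,0,0.17],[0,0,0,0.18],[0,0,0,0.18],[0,0,0,0.18],[0,0,0,0.18],[0,0,0,0.17]]]' 1 30; python3 -m inch '[[[0,0,0,0],[0,22,0,0],[0,0,0,0],[0,0,0,0]]]'
python3 - <<'E'
from h import *
o=observe(); u=np.array([np.cos(1.937),np.sin(1.937),0]); n=np.array([u[1],-u[0],0]); d=o["tool_pos"]-np.array([.4568,-.1764,0]); print(d@u*1e3,d@n*1e3,o["tool_pos"][2],o["tool_rot"])
E
```

```text
time: 15.28
tool_pos: [0.4856, -0.2522, 0.1537]
tool_rot: [3.141, -0.0, 0.361]
contact_force: [0.5, -0.3, -0.2]
opening: 0.0008
time: 15.78
tool_pos: [0.4929, -0.2711, 0.1535]
tool_rot: [-3.141, 0.0, 0.368]
contact_force: [0.9, 1.3, -0.2]
opening: 0.0003
-101.34349178310185 -0.22816303977318786 0.15354146421953582 [-3.14088796e+00  3.44546524e-04  3.68111309e-01]
```

```bash
python3 -m inch '[[[0,0,30,0],[0,0,40,0],[0,0,30,0],[0,0,15,0],[0,0,0,0],[0,0,0,0]]]'; python3 -m inch '[[[0,-5,0,0],[0,-4,0,0],[0,-4,0,0],[0,-4,0,0],[0,-4,0,0],[0,-4,0,0],[0,-4,0,0],[0,0,0,0]]]'
python3 - <<'E'
from h import *
c=cam("wrist"); cv2.imwrite("pics/w7.png",c["img"]); s=cam("side"); cv2.imwrite("pics/s7.png",s["img"])
cv2.imwrite("pics/c7.png",np.hstack([cv2.resize(c["img"][:260],(430,200)),cv2.resize(s["img"][150:330,230:430],(360,324))[:200]]) if 0 else cv2.resize(s["img"][150:300,240:440],None,fx=4,fy=4,interpolation=cv2.INTER_CUBIC))
E
```

```text
time: 16.52
tool_pos: [0.494, -0.2717, 0.0401]
tool_rot: [3.14, -0.001, 0.367]
contact_force: [-0.5, -0.4, -0.1]
opening: 0.0004
time: 17.52
tool_pos: [0.4827, -0.2439, 0.0388]
tool_rot: [-3.142, 0.0, 0.367]
contact_force: [0.1, 0.1, 0.1]
opening: 0.0004
```

View pics/c7.png

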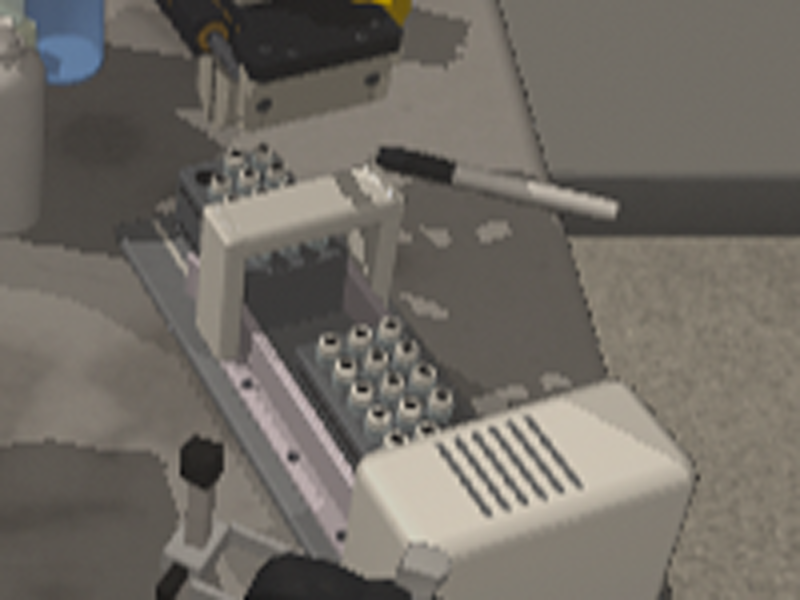

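```bash
cat > pos.py <<'E'
from h import *
O=np.array([.4568,-.1764,0]);u=np.array([np.cos(1.937),np.sin(1.937),0]); n=np.array([u[1],-u[0],0])
def sx(p): d=np.array(p)-O; return np.round([d@u*1e3,d@n*1e3],1)
if __name__=="__main__":
    s=cam("side"); f=lambda x,y: onz(s,[150+y/4,240+x/4],.065)
    print("rear caps",sx(f(237,158)),sx(f(262,152)),"in row5 (front)",sx(f(328,345)),sx(f(360,335)),sx(f(390,326)))
    print([(sx(onz(s,d["at"],.014)),d["conf"]) for l in("tray_out","tray_in") for d in place_of("side",l)[:3]])
    o=observe(); print("tcp",sx(o["tool_pos"]))
E
python3 pos.py
```

```text
rear caps [-55.5   2.6] [-55.4 -11.3] in row5 (front) [81.4 19.5] [80.8  3. ] [ 80.5 -12.7]
[(array([-30.4,  10. ]), 0.78), (array([-210. , -126.2]), 0.72), (array([107.6,  -1.2]), 0.81)]
tcp [-72.8  -0. ]
```

Run:
```python
from pos import *
s=cam("side"); o=observe(); print(o["tool_pos"],o["contact_force"])
g=lambda p:[(proj(s,p)[1]-240)*4,(proj(s,p)[0]-150)*4]
p=np.array(o["tool_pos"])
print("tcp px",g(p),"up50",g(p+[0,0,.05]))
for x in(-.0701,.0199): print("tray top edge",x,[g(O+u*x+n*k+[0,0,.054]) for k in(-.027,.027)])
print("tip back",[g(p+u*k) for k in(-.019,.019)])
```

```text
[ 0.48282134 -0.24435961  0.03880977] [ 0.54269985 -0.05704033  0.91163901]
tcp px [np.float64(225.0331445380939), np.float64(176.0707271908842)] up50 [np.float64(230.27823478787377), np.float64(100.06009098177424)]
tray top edge -0.0701 [[np.float64(275.8798186423014), np.float64(144.98393975644694)], [np.float64(180.64778950871982), np.float64(168.4180807880955)]]
tray top edge 0.0199 [[np.float64(355.0292755387459), np.float64(253.42545416226574)], [np.float64(254.53326948435847), np.float64(280.34440372697384)]]
tip back [[np.float64(210.3444088762585), np.float64(154.60961172682642)], [np.float64(240.12214045478026), np.float64(198.11664666685897)]]
```

```bash
python3 -m inch '[[[0,-4,0,0],[0,-5,0,0],[0,-5,0,0],[0,-5,0,0],[0,-5,0,0],[0,-5,0,0],[0,-3,0,0],[0,0,0,0]]]'
python3 - <<'E'
from pos import *
s=cam("side"); o=observe(); print("tcp",sx(o["tool_pos"]),o["contact_force"])
cv2.imwrite("pics/c8.png",cv2.resize(s["img"][150:300,240:440],None,fx=4,fy=4,interpolation=cv2.INTER_CUBIC))
E
```

```text
time: 18.82
tool_pos: [0.4713, -0.2142, 0.0389]
tool_rot: [3.141, 0.0, 0.367]
contact_force: [-0.1, 0.6, 0.7]
opening: 0.0006
tcp [-40.7   0. ] [ 0.62630985  0.03130615 -0.16105163]
```

View pics/c8.png

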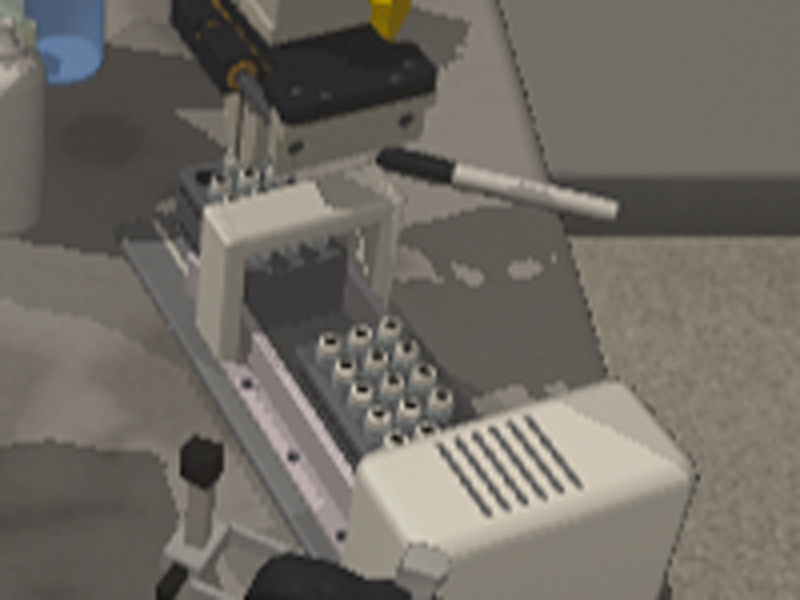

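The side view suggests the tray has not moved while the fingers went on, with no force. That needs an explanation before I go further. I put all three cameras into one composite.

Run:
```python
from pos import *
s=cam("side");w=cam("wrist");c=cam("scene");o=observe();p=np.array(o["tool_pos"])
def crop(k,half,size,marks):
    r,q=[int(round(x)) for x in proj(k,p+[0,0,.02])]; print(r,q)
    r0,q0=max(0,min(420-2*half*3//4,r-half*3//4)),max(0,min(560-2*half,q-half))
    im=cv2.resize(k["img"][r0:r0+2*half*3//4,q0:q0+2*half],size,interpolation=cv2.INTER_CUBIC); f=size[0]/(2*half)
    for m,col in marks:
        a=proj(k,m); cv2.circle(im,(int((a[1]-q0)*f),int((a[0]-r0)*f)),3,col,-1)
    return im
T=lambda x,y,z:O+u*x+n*y+[0,0,z]
marks=[(p,(0,0,255))]+[(T(-70,y,54)*1 if 0 else T(-.070,y/1e3,.054),(0,255,0)) for y in(-27,27)]
a=crop(c,60,(400,300),marks);b=crop(s,40,(400,300),marks)
d=cv2.resize(w["img"],(400,300)); e=crop(c,130,(400,300),marks)
cv2.imwrite("pics/m9.png",np.vstack([np.hstack([a,b]),np.hstack([d,e])]))
```

```text
235 275
196 303
235 275
```

View pics/m9.png

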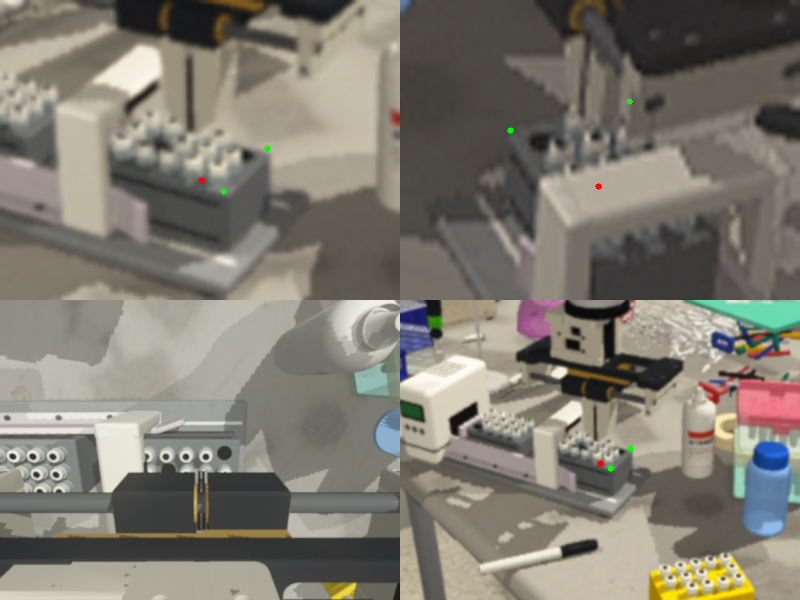

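Run:
```python
from pos import *
c=cam("scene");s=cam("side");p=np.array(observe()["tool_pos"]);print(p)
for h in(0,.02,.03,.05,.066,.08):
    a=proj(c,p+[0,0,h]);b=proj(s,p+[0,0,h]); print(h,[round((a[1]-215)*10/3),round((a[0]-190)*10/3)],[round((b[1]-240)*4),round((b[0]-150)*4)])
# finger colour profile along the finger line, both pictures
for h in np.arange(0,.07,.005):
    a=proj(c,p+[0,0,h]);b=proj(s,p+[0,0,h]); print(round(h,3),[c["img"][int(a[0]),int(a[1])+k].tolist() for k in(-6,-4,-2,0)],s["img"][int(b[0]),int(b[1])].tolist())
print("opening",observe()["opening"])
```

```text
[ 0.47132679 -0.21449236  0.03880063]
0 [202, 180] [251, 214]
0.02 [201, 151] [253, 184]
0.03 [201, 136] [254, 168]
0.05 [200, 105] [257, 137]
0.066 [200, 81] [259, 111]
0.08 [199, 59] [261, 88]
0.0 [[85, 86, 87], [112, 113, 113], [94, 96, 95], [81, 82, 81]] [156, 170, 178]
0.005 [[101, 104, 102], [132, 139, 134], [138, 146, 144], [145, 151, 146]] [157, 171, 178]
0.01 [[119, 126, 124], [166, 184, 189], [182, 201, 208], [170, 184, 186]] [137, 148, 155]
0.015 [[130, 138, 136], [135, 151, 157], [152, 170, 178], [183, 201, 205]] [136, 144, 149]
0.02 [[146, 158, 158], [145, 156, 155], [119, 128, 129], [162, 181, 188]] [113, 122, 129]
0.025 [[150, 168, 176], [164, 182, 188], [131, 139, 138], [143, 159, 164]] [110, 120, 127]
0.03 [[122, 131, 131], [153, 169, 175], [150, 169, 176], [165, 183, 188]] [97, 103, 105]
0.035 [[153, 171, 176], [72, 82, 87], [98, 113, 121], [137, 158, 168]] [82, 89, 92]
0.04 [[126, 146, 156], [62, 71, 76], [94, 109, 117], [124, 145, 155]] [86, 97, 102]
0.045 [[121, 142, 151], [62, 71, 75], [106, 124, 133], [124, 145, 155]] [80, 89, 95]
0.05 [[121, 141, 151], [62, 72, 77], [110, 129, 138], [124, 145, 155]] [79, 88, 94]
0.055 [[122, 142, 152], [57, 67, 70], [110, 129, 138], [124, 145, 155]] [80, 89, 95]
0.06 [[124, 145, 154], [103, 121, 129], [62, 72, 78], [124, 145, 155]] [82, 91, 96]
0.065 [[124, 145, 155], [100, 118, 126], [62, 72, 78], [123, 144, 153]] [68, 75, 78]
0.07 [[124, 144, 154], [99, 117, 125], [63, 75, 80], [123, 144, 154]] [65, 64, 66]
opening 0.0007774658734665752
```

The pictures and numbers agree on one thing: the gripper sits about 28 mm higher than the reported TCP, with its body bottom at +91 mm instead of +66. So the 44 mm opening was a grip on the vials, and the fingers have just passed over the tray. I go up, back, and down about 28 mm lower.

```bash
python3 -m inch '[[[0,0,-15,0],[0,0,-10,0],[0,20,0,0],[0,20,0,0],[0,20,0,0],[0,0,0,0],[0,0,20,0],[0,0,10,0],[0,0,0,0],[0,0,0,0]]]'; python3 -m inch '[[[0,0,8,0],[0,0,8,0],[0,0,6,0],[0,0,0,0],[0,0,0,0]]]'
python3 - <<'E'
from pos import *
s=cam("side"); o=observe(); print("tcp",sx(o["tool_pos"]),o["tool_pos"],o["contact_force"]); np.save("pics/s_before.npy",s["img"])
E
```

```text
time: 20.38
tool_pos: [0.4931, -0.2703, 0.0344]
tool_rot: [3.141, -0.0, 0.367]
contact_force: [0.3, 0.4, -0.2]
opening: 0.0006
time: 21.0
tool_pos: [0.4929, -0.2704, 0.0119]
tool_rot: [3.141, -0.0, 0.367]
contact_force: [-0.2, -0.8, -0.7]
opening: 0.0003
tcp [-1.008e+02  1.000e-01] [ 0.49296724 -0.27049305  0.01200145] [-0.56805279  0.04290576 -0.07166489]
```

```bash
cat > tr.py <<'E'
from pos import *
s=cam("side")
for l in ("tray_out","tray_in"): print(l,[(sx(onz(s,d["at"],.014)),round(d["conf"],2)) for d in place_of("side",l)[:3]])
o=observe(); f=np.array(o["contact_force"]); print("tcp",sx(o["tool_pos"]),"z",round(o["tool_pos"][2],4),"f.u",round(f@u,1),"f",f.round(1))
a=np.load("pics/s_before.npy"); d=cv2.absdiff(a,s["img"]).max(2)
# dark front end of the tray seen through the arch: profile along the channel line at tray-top height
print("profile",[int(s["img"][tuple(int(round(q)) for q in proj(s,O+u*x/1e3+[0,0,.014]))].mean()) for x in range(20,90,4)])
E
python3 tr.py; python3 -m inch '[[[0,-4,0,0],[0,-5,0,0],[0,-5,0,0],[0,-5,0,0],[0,-5,0,0],[0,0,0,0]]]'; python3 tr.py
```

```text
tray_out [(array([-209.5, -134.8]), 0.96), (array([-32.7,   8.3]), 0.67)]
tray_in [(array([108.2,   2.7]), 0.98)]
tcp [-1.008e+02  1.000e-01] z 0.0121 f.u -0.4 f [-0.1 -0.5  0.5]
profile [68, 67, 66, 71, 84, 118, 97, 88, 88, 122, 102, 87, 74, 130, 106, 100, 90, 85]
time: 21.95
tool_pos: [0.484, -0.2475, 0.0119]
tool_rot: [-3.141, 0.0, 0.367]
contact_force: [0.1, -0.2, 0.1]
opening: 0.0003
tray_out [(array([-22.7,   7. ]), 0.9), (array([-212.1, -132.6]), 0.58)]
tray_in [(array([112.3,  -1. ]), 0.96)]
tcp [-76.3  -0.1] z 0.0117 f.u -0.4 f [ 0.1 -0.4  0.2]
profile [58, 59, 62, 71, 85, 118, 97, 88, 88, 123, 102, 87, 73, 130, 105, 101, 90, 85]
```

```bash
python3 -m inch '[[[0,-3,0,0],[0,-3,0,0],[0,-3,0,0],[0,-3,0,0],[0,-3,0,0],[0,0,0,0]]]'; python3 tr.py
```

```text
time: 22.85
tool_pos: [0.4786, -0.2335, 0.0118]
tool_rot: [-3.141, 0.0, 0.367]
contact_force: [-0.0, -0.4, -1.0]
opening: 0.0004
tray_out [(array([-207.9, -143.7]), 0.91), (array([-10.2,  10.1]), 0.62)]
tray_in [(array([102.5,  -2.8]), 0.59)]
tcp [-61.1  -0.2] z 0.0117 f.u 0.6 f [-0.6  0.4  0.5]
profile [58, 58, 58, 65, 85, 118, 97, 89, 89, 124, 102, 88, 74, 131, 105, 100, 91, 86]
```

```bash
cat > fit.py <<'E'
from pos import *
def fit(lo,hi,cams=("side","scene","wrist"),skip=((1,0),(-2,1))):
    # ring of each white cap (r 4 mm, z 65 mm) against the grey between caps
    xs=np.arange(lo,hi,.5); t=np.linspace(0,2*np.pi,12,endpoint=False)
    for nm in cams:
        k=cam(nm); g=cv2.cvtColor(k["img"],cv2.COLOR_BGR2GRAY).astype(float); sc=[]
        S=lambda p:(lambda a: g[int(round(a[0])),int(round(a[1]))] if 0<=a[0]<419.4 and 0<=a[1]<559.4 else np.nan)(proj(k,p))
        for x in xs:
            v=[]
            for i in range(-2,3):
                for j in(-1,0,1):
                    if (i,j) in skip: continue
                    q=O+u*(x+16*i)/1e3+n*16*j/1e3
                    ring=np.nanmean([S(q+4e-3*(np.cos(a)*u+np.sin(a)*n)+[0,0,.065]) for a in t])
                    bg=np.nanmean([S(q+8e-3*c*u+8e-3*d*n+[0,0,.054]) for c in(1,-1) for d in(1,-1)])
                    v.append(ring-bg)
            sc.append(np.nanmean(v))
        sc=np.array(sc); b=np.argsort(-sc); pk=[b[0]]+[i for i in b if abs(xs[i]-xs[b[0]])>6][:1]
        print(nm,[(xs[i],round(sc[i],1)) for i in pk])
if __name__=="__main__":
    import sys; fit(float(sys.argv[1]),float(sys.argv[2])); 
    if len(sys.argv)>3: print("tray_in"); fit(100,132,("side","scene"),())
E
python3 fit.py -45 25 1
```

```text
side [(np.float64(16.0), np.float64(18.2)), (np.float64(0.5), np.float64(13.5))]
scene [(np.float64(-13.0), np.float64(20.5)), (np.float64(3.0), np.float64(18.9))]
wrist [(np.float64(-3.5), np.float64(21.5)), (np.float64(-11.5), np.float64(21.0))]
tray_in
side [(np.float64(101.5), np.float64(3.7)), (np.float64(117.5), np.float64(0.3))]
scene [(np.float64(101.5), np.float64(31.7)), (np.float64(117.5), np.float64(29.1))]
```

```bash
cat > track.py <<'E'
from pos import *
def go():
    c=cam("scene"); m=cv2.resize(cv2.imread("pics/m9.png")[:300,:400],(120,90),interpolation=cv2.INTER_AREA)
    x0,y0,x1,y1=62,50,82,74   # rear corner of the tray, with end face
    t=m[y0:y1,x0:x1]; r=cv2.matchTemplate(c["img"],t,cv2.TM_CCOEFF_NORMED)[150:290,180:340]
    _,v,_,(mx,my)=cv2.minMaxLoc(r); q=np.array([my+150,mx+180]); q0=np.array([190+y0,215+x0])
    cen=np.array([12,10]); a=onz(c,q0+cen,.045);b=onz(c,q+cen,.045)
    print("score",round(v,2),"px shift",q-q0,"moved",sx(b)-sx(a))
if __name__=="__main__": go()
E
python3 track.py
python3 - <<'E'
from pos import *
from scipy.spatial.transform import Rotation as R
# wrist: gripper-relative position of the tray's rear end, w7-style
w=cam("wrist"); cv2.imwrite("pics/w10.png",w["img"])
g=w["img"].mean(2)
for y in (10,14,18,22): print(y,[int(g[tuple(int(round(q)) for q in proj(w,O+u*x/1e3+n*y/1e3+[0,0,.054]))]) for x in range(-100,-20,3)])
E
```

```text
score 0.76 px shift [ -3 -12] moved [25.1 -1.2]
10 [117, 116, 114, 110, 108, 102, 97, 111, 101, 112, 107, 109, 156, 100, 163, 151, 145, 96, 121, 121, 121, 102, 101, 121, 121, 121, 166]
14 [161, 158, 155, 151, 149, 154, 145, 157, 157, 156, 158, 157, 157, 158, 159, 160, 159, 105, 134, 134, 49, 48, 48, 50, 134, 135, 193]
18 [128, 150, 150, 146, 145, 146, 150, 155, 155, 157, 158, 159, 158, 158, 159, 160, 160, 103, 134, 134, 49, 50, 50, 49, 134, 154, 192]
22 [108, 149, 149, 147, 150, 154, 156, 155, 157, 158, 150, 115, 126, 159, 159, 161, 160, 101, 135, 135, 122, 51, 51, 130, 134, 135, 162]
```

The wrist view gives the rear end at about -49, so the tray moves now, with the finger face 12 mm ahead of the TCP. I keep going, slower towards contact.

```bash
cat > rear.py <<'E'
from pos import *
w=cam("wrist"); g=w["img"].mean(2); o=observe(); f=np.array(o["contact_force"])
print("tcp",sx(o["tool_pos"]),"z",round(o["tool_pos"][2],4),"f.u",round(f@u,1),f.round(1))
x=np.arange(-65,15,1.); P=np.array([[g[tuple(int(round(q)) for q in proj(w,O+u*a/1e3+n*y/1e3+[0,0,.054]))] for a in x] for y in(14,16,18,20)]).mean(0)
print(dict(zip(x.astype(int).tolist()[::2],P.astype(int).tolist()[::2])))
E
python3 -m inch '[[[0,-4,0,0],[0,-4,0,0],[0,-4,0,0],[0,-4,0,0],[0,-4,0,0],[0,-2,0,0],[0,0,0,0]]]'; python3 rear.py
```

```text
time: 24.22
tool_pos: [0.4708, -0.2131, 0.0118]
tool_rot: [-3.141, 0.0, 0.367]
contact_force: [0.0, -0.4, 0.5]
opening: 0.0006
tcp [-39.2  -0.1] z 0.0118 f.u -0.6 [ 1.1 -0.2  0.3]
{-65: 158, -63: 159, -61: 159, -59: 159, -57: 159, -55: 159, -53: 160, -51: 161, -49: 161, -47: 160, -45: 106, -43: 104, -41: 104, -39: 104, -37: 104, -35: 104, -33: 104, -31: 104, -29: 93, -27: 106, -25: 135, -23: 135, -21: 133, -19: 56, -17: 52, -15: 52, -13: 54, -11: 55, -9: 62, -7: 135, -5: 137, -3: 150, -1: 178, 1: 207, 3: 192, 5: 162, 7: 161, 9: 178, 11: 174, 13: 199}
```

```bash
python3 -m inch '[[[0,-1,0,0],[0,-1,0,0],[0,-1,0,0],[0,-1,0,0],[0,-1,0,0],[0,-1,0,0],[0,0,0,0]]]'; python3 -m inch '[[[0,-1,0,0],[0,-1,0,0],[0,-1,0,0],[0,-1,0,0],[0,0,0,0]]]'; python3 rear.py
```

```text
time: 25.15
tool_pos: [0.4689, -0.2078, 0.0119]
tool_rot: [3.141, -0.0, 0.367]
contact_force: [2.3, -3.7, 0.3]
opening: 0.0004
time: 25.78
tool_pos: [0.4674, -0.204, 0.0118]
tool_rot: [3.142, -0.0, 0.367]
contact_force: [1.9, -3.8, 0.9]
opening: 0.0001
tcp [-29.6  -0. ] z 0.0119 f.u -4.7 [ 2.  -4.3  0.5]
{-65: 162, -63: 162, -61: 162, -59: 162, -57: 162, -55: 162, -53: 162, -51: 163, -49: 164, -47: 164, -45: 163, -43: 111, -41: 107, -39: 107, -37: 106, -35: 107, -33: 106, -31: 106, -29: 106, -27: 106, -25: 107, -23: 106, -21: 107, -19: 95, -17: 126, -15: 139, -13: 139, -11: 133, -9: 61, -7: 60, -5: 61, -3: 62, -1: 64, 1: 79, 3: 141, 5: 142, 7: 162, 9: 189, 11: 221, 13: 229}
```

```bash
python3 -m inch '[[[0,-1,0,0],[0,-1,0,0],[0,-1,0,0],[0,-1,0,0],[0,-1,0,0],[0,-1,0,0],[0,0,0,0]]]'; python3 -m inch '[[[0,-1,0,0],[0,-1,0,0],[0,-1,0,0],[0,0,0,0]]]'; python3 rear.py
```

```text
time: 26.7
tool_pos: [0.4662, -0.1996, 0.0123]
tool_rot: [3.139, -0.001, 0.367]
contact_force: [3.1, -7.9, 0.2]
opening: 0.0006
time: 27.2
tool_pos: [0.4656, -0.1972, 0.0125]
tool_rot: [3.138, -0.002, 0.367]
contact_force: [4.6, -9.3, 0.7]
opening: 0.0005
tcp [-22.6   0.8] z 0.0124 f.u -9.6 [ 3.5 -8.9  0.6]
{-65: 161, -63: 162, -61: 162, -59: 160, -57: 162, -55: 162, -53: 163, -51: 163, -49: 164, -47: 165, -45: 165, -43: 159, -41: 107, -39: 107, -37: 107, -35: 107, -33: 107, -31: 107, -29: 107, -27: 107, -25: 108, -23: 108, -21: 108, -19: 108, -17: 108, -15: 108, -13: 146, -11: 103, -9: 140, -7: 142, -5: 142, -3: 93, -1: 68, 1: 69, 3: 71, 5: 139, 7: 197, 9: 227, 11: 231, 13: 234}
```

```bash
python3 -m inch '[[[0,-1,0,0],[0,-1,0,0],[0,-1,0,0],[0,-1,0,0],[0,-1,0,0],[0,0,0,0],[0,0,0,0]]]'; python3 rear.py; python3 -m inch '[[[0,-1,0,0],[0,-1,0,0],[0,0,0,0],[0,0,0,0]]]'; python3 rear.py
```

```text
time: 28.12
tool_pos: [0.465, -0.1947, 0.0128]
tool_rot: [3.134, -0.003, 0.367]
contact_force: [5.0, -16.7, -2.6]
opening: 0.0008
tcp [-20.1   1.1] z 0.0128 f.u -16.4 [  5.8 -15.3  -2.4]
{-65: 160, -63: 162, -61: 162, -59: 162, -57: 162, -55: 162, -53: 163, -51: 163, -49: 164, -47: 164, -45: 165, -43: 164, -41: 113, -39: 107, -37: 107, -35: 107, -33: 107, -31: 107, -29: 108, -27: 107, -25: 108, -23: 110, -21: 166, -19: 179, -17: 180, -15: 180, -13: 180, -11: 170, -9: 99, -7: 133, -5: 142, -3: 143, -1: 129, 1: 73, 3: 73, 5: 179, 7: 218, 9: 229, 11: 233, 13: 233}
time: 28.68
tool_pos: [0.4652, -0.1948, 0.0129]
tool_rot: [3.13, -0.004, 0.367]
contact_force: [6.9, -23.7, -6.0]
opening: 0.0002
tcp [-20.2   1.2] z 0.0129 f.u -24.6 [  5.4 -24.3  -5.7]
{-65: 160, -63: 162, -61: 162, -59: 162, -57: 163, -55: 162, -53: 163, -51: 163, -49: 164, -47: 164, -45: 165, -43: 165, -41: 112, -39: 107, -37: 108, -35: 107, -33: 108, -31: 107, -29: 108, -27: 108, -25: 108, -23: 111, -21: 166, -19: 180, -17: 180, -15: 180, -13: 180, -11: 174, -9: 100, -7: 133, -5: 142, -3: 142, -1: 129, 1: 72, 3: 75, 5: 182, 7: 220, 9: 230, 11: 233, 13: 233}
```

Force rose to 25 N with no motion. The tray's rear is at about -9, and the finger backs (19 mm ahead of the TCP) have reached the arch's front. I back off, go up, and turn the gripper so the slim 19 mm side leads. The bottle is no longer in the way there.

```bash
python3 -m inch '[[[0,3,0,0],[0,6,0,0],[0,10,0,0],[0,0,0,0],[0,0,-30,0],[0,0,-40,0],[0,0,0,-0.18],[0,0,0,-0.18],[0,0,0,-0.18]]]'; python3 -m inch '[[[0,0,0,-0.18],[0,0,0,-0.18],[0,0,0,-0.18],[0,0,0,-0.18],[0,0,0,-0.18],[0,0,0,-0.13],[0,0,0,0],[0,0,0,0]]]'
python3 - <<'E'
from pos import *
o=observe(); print(sx(o["tool_pos"]),o["tool_pos"],o["tool_rot"],o["contact_force"])
w=cam("wrist"); cv2.imwrite("pics/w11.png",w["img"]); g=w["img"].mean(2)
def prof(z,xs,ys): return np.array([[g[min(419,max(0,int(round(proj(w,O+u*a/1e3+n*y/1e3+[0,0,z])[0])))),int(round(proj(w,O+u*a/1e3+n*y/1e3+[0,0,z])[1]))] for a in xs] for y in ys]).mean(0).astype(int)
xs=range(-30,12,1); print("rear",list(zip(xs,prof(.054,xs,(-22,-20,0,20)).tolist())))
xs=range(60,110,2); print("junction",list(zip(xs,prof(.054,xs,(-8,0,8)).tolist())))
E
```

```text
time: 29.85
tool_pos: [0.4679, -0.2061, 0.0817]
tool_rot: [-3.14, -0.0, 0.913]
contact_force: [-0.1, -0.3, -0.3]
opening: 0.0005
time: 30.85
tool_pos: [0.4682, -0.2065, 0.0817]
tool_rot: [-3.141, -0.001, 1.934]
contact_force: [0.1, 0.3, -0.6]
opening: 0.0004
[-32.2  -0.2] [ 0.46819384 -0.20654723  0.08168297] [-3.14126104e+00 -5.31676700e-04  1.93443338e+00] [ 0.10715958  0.33311826 -0.56560147]
rear [(-30, 164), (-29, 163), (-28, 162), (-27, 162), (-26, 163), (-25, 163), (-24, 163), (-23, 163), (-22, 163), (-21, 163), (-20, 163), (-19, 163), (-18, 164), (-17, 164), (-16, 164), (-15, 164), (-14, 164), (-13, 164), (-12, 164), (-11, 164), (-10, 165), (-9, 160), (-8, 155), (-7, 176), (-6, 187), (-5, 198), (-4, 201), (-3, 203), (-2, 203), (-1, 203), (0, 204), (1, 204), (2, 204), (3, 204), (4, 204), (5, 204), (6, 204), (7, 205), (8, 204), (9, 205), (10, 204), (11, 205)]
junction [(60, 142), (62, 143), (64, 167), (66, 186), (68, 186), (70, 155), (72, 138), (74, 159), (76, 126), (78, 130), (80, 140), (82, 131), (84, 157), (86, 158), (88, 158), (90, 159), (92, 167), (94, 196), (96, 174), (98, 141), (100, 154), (102, 155), (104, 130), (106, 141), (108, 168)]
```

```bash
python3 -m inch '[[[0,0,25,0],[0,0,25,0],[0,0,12,0],[0,0,6,0],[0,0,0,0],[0,0,0,0]]]'; python3 -m inch '[[[2,0,0,0],[2,0,0,0],[2,0,0,0],[1,0,0,0],[1,0,0,0],[1,0,0,0],[0,0,0,0]]]'
```

```text
time: 31.65
tool_pos: [0.4689, -0.2072, 0.0145]
tool_rot: [3.141, 0.001, 1.937]
contact_force: [0.9, -0.1, 0.5]
opening: 0.0007
time: 32.52
tool_pos: [0.4652, -0.1984, 0.0138]
tool_rot: [-3.142, 0.0, 1.937]
contact_force: [-0.4, 0.2, -0.7]
opening: 0.0003
```

```bash
python3 -m inch '[[[1,0,0,0],[1,0,0,0],[1,0,0,0],[1,0,0,0],[0,0,0,0]]]'; python3 -m inch '[[[1,0,0,0],[1,0,0,0],[1,0,0,0],[0,0,0,0]]]';  python3 -c "
from pos import *
print(sx(observe()['tool_pos']))"
```

```text
time: 33.15
tool_pos: [0.4638, -0.1947, 0.0139]
tool_rot: [3.142, 0.0, 1.937]
contact_force: [0.5, -0.4, -0.1]
opening: 0.0001
time: 33.65
tool_pos: [0.4635, -0.1928, 0.0145]
tool_rot: [3.14, 0.002, 1.937]
contact_force: [0.6, -4.9, 3.0]
opening: -0.0001
[-17.7   0.4]
```

```bash
python3 -m inch '[[[1,0,0,0],[1,0,0,0],[1,0,0,0],[0,0,0,0]]]';  python3 -c "
from pos import *
o=observe();print(sx(o['tool_pos']),o['tool_pos'][2],o['contact_force'],o['torque'])
w=cam('wrist');print([(sx(onz(w,d['at'],.014)),d['conf']) for l in ('tray_out','tray_in') for d in place_of('wrist',l)[:2]])"
```

```text
time: 34.15
tool_pos: [0.4633, -0.1906, 0.0151]
tool_rot: [3.139, 0.004, 1.937]
contact_force: [0.7, -4.9, 8.5]
opening: 0.0008
[-15.6   1. ] 0.015102203173964171 [ 0.6920991  -4.85025787  8.47207462] [-0.94332443 -0.35183628  0.04400286]
[(array([36.1,  2.1]), 0.8)]
```

Upward force of 8.5 N is growing, so something is touching from below. Back off, and work out the height of the gripper's lower parts from the earlier side crop.

```bash
python3 -m inch '[[[-2,0,0,0],[-4,0,0,0],[0,0,0,0]]]'
python3 - <<'E'
from pos import *
s=cam("side"); o=observe(); print(sx(o["tool_pos"]),o["tool_pos"][2],o["contact_force"])
g=lambda x,y,z:[round((proj(s,O+u*x/1e3+n*y/1e3+[0,0,z/1e3])[1]-240)*4),round((proj(s,O+u*x/1e3+n*y/1e3+[0,0,z/1e3])[0]-150)*4)]
for X in(-95,-37,0,37,95):
  print(X,"c8",[ (y,z,g(-40.7+X,y,z)) for y in(-37,37) for z in(105,130,150)])
# current picture: tray caps vs end: brightness of the scene picture along the finger line
c=cam("scene"); p=np.array(o["tool_pos"])
for h in np.arange(0,.075,.005):
    a=proj(c,p+[0,0,h]); r=int(round(a[0])); q=int(round(a[1])); print(round(h,3),c["img"][r,q-14:q+15:2].mean(1).astype(int).tolist())
E
```

```text
time: 34.67
tool_pos: [0.4635, -0.1922, 0.0145]
tool_rot: [3.141, -0.004, 1.936]
contact_force: [0.4, 7.6, 13.8]
opening: 0.0008
[-17.2   0.6] 0.014561708184394243 [-0.22480705  8.58875242 13.31463816]
-95 c8 [(-37, 105, [247, -7]), (-37, 130, [250, -48]), (-37, 150, [252, -81]), (37, 105, [117, 21]), (37, 130, [117, -19]), (37, 150, [118, -53])]
-37 c8 [(-37, 105, [294, 53]), (-37, 130, [298, 13]), (-37, 150, [302, -21]), (37, 105, [160, 85]), (37, 130, [161, 43]), (37, 150, [163, 9])]
0 c8 [(-37, 105, [327, 95]), (-37, 130, [332, 54]), (-37, 150, [336, 20]), (37, 105, [190, 128]), (37, 130, [192, 86]), (37, 150, [193, 52])]
37 c8 [(-37, 105, [362, 139]), (-37, 130, [367, 97]), (-37, 150, [372, 63]), (37, 105, [221, 174]), (37, 130, [224, 132]), (37, 150, [226, 97])]
95 c8 [(-37, 105, [420, 213]), (-37, 130, [427, 171]), (-37, 150, [433, 136]), (37, 105, [274, 251]), (37, 130, [278, 209]), (37, 150, [281, 174])]
0.0 [135, 144, 191, 202, 115, 153, 162, 128, 76, 74, 83, 92, 117, 131, 137]
0.005 [138, 172, 140, 102, 86, 103, 151, 127, 104, 126, 134, 139, 143, 142, 141]
0.01 [122, 90, 6
[... 287 characters left out ...]
, 62, 59, 59, 78, 84, 84, 91, 147, 153, 151, 153, 157, 153]
0.035 [113, 109, 70, 60, 64, 73, 92, 107, 142, 132, 153, 153, 153, 158, 155]
0.04 [168, 148, 94, 77, 97, 109, 123, 156, 166, 116, 159, 167, 169, 169, 159]
0.045 [155, 150, 125, 128, 132, 136, 139, 164, 166, 117, 170, 184, 182, 183, 172]
0.05 [93, 119, 147, 138, 137, 137, 140, 163, 167, 123, 167, 176, 179, 180, 179]
0.055 [139, 132, 143, 137, 138, 137, 142, 159, 164, 123, 166, 174, 180, 181, 180]
0.06 [134, 140, 143, 135, 140, 138, 137, 121, 119, 114, 166, 169, 175, 178, 177]
0.065 [98, 132, 146, 161, 141, 138, 136, 118, 111, 110, 168, 174, 130, 141, 167]
0.07 [61, 125, 146, 162, 141, 137, 132, 117, 109, 110, 167, 164, 117, 114, 118]
```

The scene profile is decisive. The dark tray end face shows at the finger line up to h ≈ 0.035, so the tips end about 38 mm above the reported TCP and I am rubbing on the tray's top edge. Up, back, then down about 14 mm lower.

```bash
python3 -m inch '[[[0,0,-5,0],[0,0,-20,0],[-8,0,0,0],[-10,0,0,0],[0,0,0,0],[0,0,15,0],[0,0,12,0],[0,0,5,0],[0,0,0,0]]]'
cat > st.py <<'E'
from pos import *
o=observe(); print("tcp",sx(o["tool_pos"]),round(o["tool_pos"][2],4),np.round(o["contact_force"],1))
c=cam("scene"); p=np.array(o["tool_pos"])
for h in np.arange(0,.07,.005):
    a=proj(c,p+[0,0,h]); r=int(round(a[0])); q=int(round(a[1])); print(round(h,3),c["img"][r,q-14:q+15:2].mean(1).astype(int).tolist())
E
python3 st.py
```

```text
time: 35.9
tool_pos: [0.4699, -0.2112, 0.0062]
tool_rot: [-3.141, -0.001, 1.937]
contact_force: [0.0, 0.2, -0.1]
opening: 0.0003
tcp [-37.2  -0.3] 0.0062 [ 0.   0.2 -0.1]
0.0 [92, 94, 131, 142, 140, 133, 126, 123, 129, 150, 147, 143, 140, 141, 141]
0.005 [133, 126, 132, 119, 94, 77, 74, 76, 83, 110, 141, 142, 142, 140, 115]
0.01 [97, 134, 123, 77, 74, 73, 73, 73, 74, 77, 98, 139, 142, 143, 142]
0.015 [71, 89, 111, 124, 82, 74, 83, 91, 117, 132, 138, 143, 143, 143, 144]
0.02 [59, 66, 102, 110, 110, 126, 135, 140, 144, 143, 141, 142, 144, 152, 165]
0.025 [59, 59, 88, 116, 124, 131, 140, 142, 143, 148, 161, 175, 190, 190, 171]
0.03 [59, 58, 65, 72, 78, 82, 103, 120, 178, 191, 178, 165, 150, 145, 142]
0.035 [60, 59, 59, 76, 106, 141, 134, 132, 145, 150, 143, 142, 142, 141, 144]
0.04 [59, 59, 62, 87, 108, 119, 131, 162, 159, 118, 156, 158, 165, 171, 168]
0.045 [58, 59, 100, 134, 136, 138, 140, 165, 160, 120, 165, 163, 171, 176, 179]
0.05 [66, 77, 122, 138, 138, 139, 148, 169, 160, 119, 168, 161, 166, 175, 181]
0.055 [125, 133, 139, 146, 143, 139, 139, 158, 160, 129, 169, 164, 168, 175, 177]
0.06 [136, 138, 140, 144, 142, 138, 138, 127, 131, 131, 169, 170, 172, 174, 171]
0.065 [86, 87, 139, 158, 153, 139, 139, 123, 110, 125, 168, 174, 176, 172, 165]
0.07 [76, 107, 141, 161, 150, 139, 137, 123, 110, 123, 169, 172, 173, 166, 157]
```

Confirmed: the finger pattern starts at h ≈ 0.038. I go down another 6 mm and push gently.

```bash
python3 -m inch '[[[0,0,4,0],[0,0,2,0],[3,0,0,0],[3,0,0,0],[3,0,0,0],[2,0,0,0],[1,0,0,0],[1,0,0,0],[1,0,0,0],[0,0,0,0]]]'; python3 -m inch '[[[1,0,0,0],[1,0,0,0],[1,0,0,0],[0,0,0,0]]]'; python3 -c "
from pos import *
o=observe();print(sx(o['tool_pos']))"
```

```text
time: 37.2
tool_pos: [0.4652, -0.1984, 0.0008]
tool_rot: [-3.142, 0.0, 1.937]
contact_force: [0.1, -0.7, -0.4]
opening: 0.0002
time: 37.7
tool_pos: [0.4641, -0.1956, 0.0008]
tool_rot: [-3.142, 0.0, 1.937]
contact_force: [-1.3, -0.3, -0.3]
opening: 0.0005
[-20.6  -0.1]
```

```bash
python3 -m inch '[[[1,0,0,0],[1,0,0,0],[0,0,0,0]]]'; python3 -m inch '[[[1,0,0,0],[1,0,0,0],[0,0,0,0]]]'; python3 -c "
from pos import *
o=observe();print(sx(o['tool_pos']))"
```

```text
time: 38.08
tool_pos: [0.4644, -0.1953, 0.0014]
tool_rot: [3.14, 0.003, 1.937]
contact_force: [0.5, -6.4, 0.7]
opening: 0.0005
time: 38.45
tool_pos: [0.4648, -0.195, 0.002]
tool_rot: [3.139, 0.007, 1.937]
contact_force: [0.6, -9.6, 2.1]
opening: 0.0002
[-20.2   0.8]
```

```bash
python3 -m inch '[[[1,0,0,0],[1,0,0,0],[0,0,0,0],[0,0,0,0]]]'; python3 -c "
from pos import *
o=observe();print(sx(o['tool_pos']),o['tool_pos'][2],o['contact_force'],o['torque'])
s=cam('side');w=cam('wrist')
for k,nm in((s,'side'),(w,'wrist')):
  print(nm,[(l,sx(onz(k,d['at'],.014)),round(d['conf'],2)) for l in ('tray_out','tray_in') for d in place_of(nm,l)[:2]])"; python3 fit.py 20 48
```

```text
time: 38.95
tool_pos: [0.4652, -0.1943, 0.0026]
tool_rot: [3.138, 0.009, 1.937]
contact_force: [1.9, -13.7, 3.2]
opening: 0.0004
[-19.7   1.4] 0.0025508075828386476 [  1.92790459 -13.6989502    3.18996108] [-2.21549914 -0.36074182  0.07728916]
side [('tray_out', array([35.2,  1.2]), 0.91), ('tray_in', array([127.7,   6.8]), 0.55)]
wrist []
side [(np.float64(40.5), np.float64(19.2)), (np.float64(22.5), np.float64(13.1))]
scene [(np.float64(28.5), np.float64(7.2)), (np.float64(22.0), np.float64(3.8))]
wrist [(np.float64(37.0), np.float64(21.4)), (np.float64(21.0), np.float64(3.8))]
```

```bash
python3 -m inch '[[[1,0,0,0],[1,0,0,0],[1,0,0,0],[0,0,0,0]]]'; python3 -c "
from pos import *
o=observe();print(sx(o['tool_pos']),o['tool_pos'][2],o['contact_force'],o['torque'])"; python3 fit.py 28 46
```

```text
time: 39.9
tool_pos: [0.4646, -0.1927, 0.0029]
tool_rot: [3.137, 0.012, 1.938]
contact_force: [0.6, -18.0, 3.7]
opening: 0.0003
[-18.    1.5] 0.0029174364178903914 [  0.57970367 -17.95817532   3.71307899] [-2.9437879  -0.27685273  0.11623198]
side [(np.float64(42.5), np.float64(19.9)), (np.float64(28.0), np.float64(12.9))]
scene [(np.float64(28.5), np.float64(7.7)), (np.float64(44.5), np.float64(4.4))]
wrist [(np.float64(39.0), np.float64(20.6)), (np.float64(31.0), np.float64(-5.0))]
```

It moves (2 mm at 18 N). I continue.

```bash
python3 -m inch '[[[1,0,0,0],[1,0,0,0],[0,0,0,0],[0,0,0,0]]]'; python3 -c "
from pos import *
o=observe();print(sx(o['tool_pos']),o['tool_pos'][2])
fit=__import__('fit');fit.fit(34,48,('side','wrist'))"
```

```text
time: 40.55
tool_pos: [0.464, -0.1912, 0.003]
tool_rot: [3.137, 0.012, 1.938]
contact_force: [1.2, -19.5, 4.6]
opening: 0.0002
[-16.4   1.5] 0.003048907456160453
side [(np.float64(43.5), np.float64(20.1)), (np.float64(34.0), np.float64(2.0))]
wrist [(np.float64(40.5), np.float64(19.2)), (np.float64(34.0), np.float64(-10.3))]
```

```bash
python3 -m inch '[[[1,0,0,0],[1,0,0,0],[0,0,0,0]]]'; python3 -c "
from pos import *
o=observe();print(sx(o['tool_pos']),o['tool_pos'][2])
fit=__import__('fit');fit.fit(34,48,('side','wrist'))
w=cam('wrist');print([(l,sx(onz(w,d['at'],.019)),round(d['conf'],2)) for l in ('catch_nose','tray_out') for d in place_of('wrist',l)[:2]])"
```

```text
time: 41.02
tool_pos: [0.4637, -0.1903, 0.0031]
tool_rot: [3.137, 0.014, 1.938]
contact_force: [1.1, -23.5, 2.7]
opening: 0.0003
[-15.5   1.5] 0.0031403126786169674
side [(np.float64(45.0), np.float64(18.8)), (np.float64(34.0), np.float64(4.8))]
wrist [(np.float64(41.5), np.float64(18.0)), (np.float64(34.0), np.float64(-11.0))]
[('tray_out', array([42.2,  3.4]), 0.68)]
```

```bash
python3 -m inch '[[[1,0,0,0],[1,0,0,0],[0,0,0,0]]]'; python3 -c "
from pos import *
o=observe();print(sx(o['tool_pos']),o['tool_pos'][2])
fit=__import__('fit');fit.fit(34,49,('side','wrist'))"
```

```text
time: 41.65
tool_pos: [0.4638, -0.1904, 0.0033]
tool_rot: [3.136, 0.018, 1.938]
contact_force: [1.7, -29.6, -0.3]
opening: 0.0003
[-15.6   1.6] 0.003309964217256066
side [(np.float64(45.0), np.float64(19.9)), (np.float64(34.0), np.float64(5.3))]
wrist [(np.float64(41.0), np.float64(16.1)), (np.float64(34.0), np.float64(-7.8))]
```

A hard stop: the force rises without motion, and the fits put the tray at 41–45, past the nose. I back off and rise clear of everything.

```bash
python3 -m inch '[[[-3,0,0,0],[-3,0,0,0],[-5,0,0,0],[-10,0,0,0],[0,0,0,0]]]'; python3 -c "
from pos import *
o=observe();print(sx(o['tool_pos']),o['tool_pos'][2])
fit=__import__('fit');fit.fit(28,49,('side','wrist'))"; python3 -m inch '[[[0,0,-30,0],[0,0,-50,0],[0,0,-50,0],[0,0,0,0]]]'; python3 -c "
from pos import *
fit=__import__('fit');fit.fit(28,49,('side',)); fit.fit(118,138,('side','wrist'),())
w=cam('wrist');cv2.imwrite('pics/w12.png',w['img']);s=cam('side');cv2.imwrite('pics/s12.png',s['img'])
for k,nm in((s,'side'),(w,'wrist')):
  print(nm,[(l,sx(onz(k,d['at'],z)),round(d['conf'],2)) for l,z in (('tray_out',.014),('tray_in',.014),('catch_nose',.019),('mouth',.014)) for d in place_of(nm,l)[:2]])
g=w['img'].mean(2)
pr=lambda z,xs,ys:[int(np.mean([g[tuple(int(round(q)) for q in proj(w,O+u*a/1e3+n*y/1e3+[0,0,z])) if 0<=proj(w,O+u*a/1e3+n*y/1e3+[0,0,z])[0]<419 else (0,0)] for y in ys])) for a in xs]
xs=range(-24,4);print('rear',list(zip(xs,pr(.054,xs,(-24,-8,8,24)))))
xs=range(-16,4);print('bed mid',list(zip(xs,pr(.016,xs,(-4,0,4)))),list(zip(xs,pr(.016,xs,(-16,16)))))
xs=range(56,112,2);print('caps',list(zip(xs,pr(.065,xs,(-3,0,3)))))
xs=range(76,100);print('gap',list(zip(xs,pr(.054,xs,(-24,-8,8,24)))))
print(observe()['tool_pos'])"
```

```text
time: 42.38
tool_pos: [0.4663, -0.2015, 0.0006]
tool_rot: [-3.141, -0.001, 1.936]
contact_force: [-0.1, -0.7, -0.5]
opening: 0.0004
[-26.8  -0.1] 0.0006175174817113285
side [(np.float64(39.0), np.float64(15.2)), (np.float64(29.5), np.float64(10.4))]
wrist [(np.float64(37.0), np.float64(28.5)), (np.float64(28.0), np.float64(-4.3))]
time: 42.98
tool_pos: [0.4683, -0.2021, 0.1345]
tool_rot: [3.137, 0.006, 1.937]
contact_force: [0.7, 0.1, -0.2]
opening: 0.0004
side [(np.float64(39.0), np.float64(16.6)), (np.float64(30.5), np.float64(13.1))]
side [(np.float64(119.5), np.float64(-3.2)), (np.float64(133.5), np.float64(-4.8))]
wrist [(np.float64(127.0), np.float64(61.4)), (np.float64(135.0), np.float64(25.2))]
side [('tray_out', array([37.5,  8.2]), 0.94), ('tray_out', array([-209.9, -131.2]), 0.58), ('tray_in', array([123.6,  -5.2]), 0.84), ('tray_in', array([34.8,  7.6]), 0.39)]
wrist [('tray_out', array([36.8, -1.2]), 0.63), ('tray_out', array([126.9,   1.6]), 0.33), ('tray_in', array([126.7,   1.6]), 0.97), ('tray_in', array([39. ,  1.5]), 0.19), ('catch_nose', array([-7.4,  4.3]), 0.45)
[... 963 characters left out ...]
 (88, 170), (90, 198), (92, 219), (94, 154), (96, 137), (98, 199), (100, 162), (102, 151), (104, 177), (106, 195), (108, 222), (110, 156)]
gap [(76, 131), (77, 133), (78, 133), (79, 133), (80, 137), (81, 134), (82, 128), (83, 146), (84, 154), (85, 155), (86, 155), (87, 154), (88, 153), (89, 152), (90, 153), (91, 154), (92, 159), (93, 162), (94, 166), (95, 173), (96, 175), (97, 172), (98, 163), (99, 152)]
[ 0.46621861 -0.20123574  0.13059521]fit.py:14: RuntimeWarning: Mean of empty slice
  ring=np.nanmean([S(q+4e-3*(np.cos(a)*u+np.sin(a)*n)+[0,0,.065]) for a in t])
fit.py:15: RuntimeWarning: Mean of empty slice
  bg=np.nanmean([S(q+8e-3*c*u+8e-3*d*n+[0,0,.054]) for c in(1,-1) for d in(1,-1)])
```

```bash
python3 -m inch '[[[-30,0,0,0],[-40,0,0,0],[-20,0,0,0],[0,0,0,0],[0,0,0,0]]]'
python3 - <<'E'
from pos import *
w=cam('wrist');cv2.imwrite('pics/w13.png',w['img']);np.save('pics/w13pose.npy',np.vstack([w['eye'],w['rotation']]))
print([(l,sx(onz(w,d['at'],z)),round(d['conf'],2)) for l,z in (('tray_out',.014),('tray_in',.014),('catch_nose',.019),('mouth',.014)) for d in place_of('wrist',l)[:2]])
g=w['img'].mean(2)
def pr(z,xs,ys): return [int(np.mean([g[tuple(np.clip(np.round(proj(w,O+u*a/1e3+n*y/1e3+[0,0,z])).astype(int),0,[419,559]))] for y in ys])) for a in xs]
for nm,z,xs,ys in [('rear top',.054,range(-20,6),(-22,-8,8,22)),('bed mid',.014,range(-64,0,2),(-5,0,5)),('bed side',.014,range(-64,0,2),(-18,18)),('arch',.094,range(-10,40,2),(-15,0,15)),('gap',.054,range(70,100),(-22,-8,8,22)),('caps',.065,range(40,140,2),(-3,0,3))]:
    print(nm,xs.start,xs.step,pr(z,xs,ys))
E
python3 - <<'E'
from fit import *
fit(25,50,('wrist',)); fit(115,135,('wrist',),())
E
```

```text
time: 44.25
tool_pos: [0.498, -0.2844, 0.1306]
tool_rot: [-3.141, -0.001, 1.937]
contact_force: [0.2, 0.3, 0.0]
opening: 0.0007
[('tray_out', array([-228. , -139.2]), 0.58), ('mouth', array([1.2, 1.1]), 0.61)]
rear top -20 1 [156, 154, 152, 147, 143, 143, 143, 135, 121, 110, 101, 99, 107, 137, 143, 145, 145, 145, 145, 143, 139, 135, 136, 133, 114, 94]
bed mid -64 2 [162, 162, 162, 162, 163, 163, 163, 163, 148, 112, 111, 110, 110, 110, 110, 110, 110, 110, 165, 175, 175, 175, 175, 175, 175, 175, 175, 174, 148, 99, 99, 126]
bed side -64 2 [166, 170, 170, 170, 169, 170, 170, 168, 167, 163, 163, 163, 163, 163, 163, 163, 163, 163, 162, 162, 162, 163, 163, 163, 162, 162, 162, 161, 151, 101, 99, 126]
arch -10 2 [145, 142, 130, 140, 81, 192, 221, 231, 231, 231, 231, 231, 230, 230, 230, 230, 230, 230, 227, 184, 127, 149, 135, 135, 135]
gap 70 1 [107, 107, 106, 106, 106, 106, 106, 105, 105, 105, 105, 105, 105, 105, 105, 105, 105, 105, 105, 105, 105, 105, 105, 105, 105, 105, 105, 105, 105, 105]
caps 40 2 [132, 135, 135, 135, 135, 135, 135, 135, 135, 135, 135, 135, 135, 135, 135, 135, 135, 135, 135, 135, 135, 135, 135, 135, 135, 135, 135, 135, 135, 135, 135, 135, 135, 135, 135, 135, 135, 135, 135, 135, 131, 131, 131, 131, 131, 131, 131, 131, 130, 130]
wrist [(np.float64(29.5), np.float64(36.2)), (np.float64(45.5), np.float64(26.3))]
wrist [(np.float64(130.0), np.float64(nan)), (np.float64(120.0), np.float64(nan))]fit.py:14: RuntimeWarning: Mean of empty slice
  ring=np.nanmean([S(q+4e-3*(np.cos(a)*u+np.sin(a)*n)+[0,0,.065]) for a in t])
fit.py:15: RuntimeWarning: Mean of empty slice
  bg=np.nanmean([S(q+8e-3*c*u+8e-3*d*n+[0,0,.054]) for c in(1,-1) for d in(1,-1)])
fit.py:17: RuntimeWarning: Mean of empty slice
  sc.append(np.nanmean(v))
```

Run:
```python
from pos import *
im=cv2.imread('pics/w13.png'); P=np.load('pics/w13pose.npy'); w=dict(eye=P[0],rotation=P[1:])
c=read_camera('wrist'); w.update({k:c[k] for k in('fx','fy','cx','cy')})
for y in (-20,-14,-11,-8,-4,0,4,8,11,14,20):
    pts=np.array([proj(w,O+u*a/1e3+n*y/1e3+[0,0,.014]) for a in np.arange(-13,2,.75)],np.float32)
    print(y,cv2.remap(im,pts[None,:,1],pts[None,:,0],cv2.INTER_LINEAR)[0].mean(1).astype(int).tolist())
p=[proj(w,O+n*y/1e3+u*-.0065) for y in(-27,0,27)]; r,q=int(p[1][0]),int(p[1][1]); print(r,q)
g=im.mean(2).astype(int)
for rr in range(r-16,r+14): print(rr,g[rr,q-34:q+35:3].tolist())
```

```text
-20 [162, 162, 162, 162, 162, 161, 156, 142, 119, 100, 97, 97, 98, 103, 114, 129, 138, 143, 145, 145]
-14 [163, 163, 163, 163, 164, 163, 158, 144, 120, 101, 98, 97, 98, 103, 114, 129, 138, 144, 145, 145]
-11 [154, 154, 154, 154, 155, 155, 151, 138, 117, 100, 98, 97, 98, 103, 114, 128, 138, 143, 145, 145]
-8 [111, 108, 104, 102, 103, 103, 104, 103, 99, 98, 98, 98, 98, 103, 114, 128, 138, 143, 145, 145]
-4 [174, 174, 174, 175, 174, 168, 156, 136, 112, 100, 98, 98, 99, 103, 114, 129, 138, 144, 145, 145]
0 [176, 176, 176, 176, 175, 171, 159, 139, 114, 99, 98, 98, 99, 103, 114, 128, 138, 144, 145, 145]
4 [175, 175, 175, 176, 175, 171, 160, 141, 115, 100, 98, 99, 100, 104, 114, 128, 138, 143, 145, 145]
8 [180, 180, 180, 180, 179, 175, 163, 143, 117, 101, 98, 99, 99, 103, 114, 128, 139, 144, 145, 145]
11 [147, 148, 148, 148, 148, 146, 140, 127, 110, 100, 99, 99, 99, 103, 114, 128, 138, 144, 145, 145]
14 [144, 144, 143, 142, 141, 140, 136, 127, 111, 100, 98, 99, 100, 104, 114, 128, 138, 143, 145, 145]
20 [157, 148, 136, 128, 127, 127, 124, 116, 105, 99, 99, 99, 100, 104, 114, 128, 138, 144, 
[... 2831 characters left out ...]
 161, 163, 162, 162, 163, 162, 125, 142, 173, 176, 175, 176, 179, 168, 124, 163, 161, 162, 161, 122, 121]
90 [189, 171, 161, 163, 162, 162, 162, 162, 128, 142, 174, 176, 176, 176, 179, 168, 124, 163, 162, 162, 162, 127, 121]
91 [197, 173, 161, 162, 162, 162, 162, 162, 129, 142, 174, 176, 176, 176, 179, 168, 125, 163, 163, 163, 162, 141, 125]
92 [204, 173, 162, 162, 162, 162, 161, 161, 129, 143, 174, 176, 175, 176, 179, 167, 124, 163, 163, 163, 163, 157, 140]
93 [212, 174, 161, 161, 161, 162, 162, 162, 129, 143, 174, 176, 175, 176, 179, 167, 123, 164, 163, 162, 163, 163, 156]
94 [216, 174, 162, 161, 162, 162, 162, 161, 129, 143, 174, 176, 175, 175, 179, 168, 124, 163, 164, 163, 163, 164, 163]
```

Run:
```python
from pos import *
c=cam('scene'); cv2.imwrite('pics/sc14.png',c['img']); im=c['img']
for z in range(-4,20,1):
    row=[]
    for y in range(-28,29,4):
        a=proj(c,O+u*-.0085+n*y/1e3+[0,0,.014+z/1e3]); row.append(int(cv2.remap(im,np.float32([[a[1]]]),np.float32([[a[0]]]),cv2.INTER_LINEAR).mean()))
    print(z,row)
print(place_of('scene','catch_nose')[:2],proj(c,O+u*-.0085+[0,0,.019]),proj(c,O+u*-.0085+[0,0,.014]),place_of('scene','tray_out')[:3])
```

```text
-4 [137, 145, 150, 156, 152, 119, 96, 128, 160, 168, 169, 166, 140, 118, 95]
-3 [139, 146, 150, 156, 150, 110, 97, 142, 165, 168, 170, 160, 127, 106, 88]
-2 [139, 146, 151, 156, 146, 107, 110, 150, 165, 167, 168, 152, 115, 94, 82]
-1 [139, 147, 151, 156, 141, 104, 121, 156, 165, 167, 164, 139, 102, 86, 83]
0 [139, 147, 151, 155, 139, 110, 131, 159, 163, 165, 159, 125, 90, 79, 90]
1 [139, 147, 151, 154, 136, 119, 139, 156, 158, 159, 144, 110, 82, 76, 98]
2 [139, 147, 151, 154, 139, 126, 143, 152, 152, 153, 131, 96, 75, 80, 114]
3 [139, 146, 151, 154, 145, 134, 138, 141, 143, 141, 116, 86, 71, 84, 129]
4 [139, 146, 151, 156, 153, 138, 132, 131, 132, 127, 103, 80, 72, 94, 136]
5 [138, 145, 152, 165, 161, 129, 120, 119, 122, 115, 93, 75, 73, 105, 139]
6 [138, 144, 154, 174, 171, 119, 109, 109, 109, 103, 88, 76, 77, 109, 142]
7 [137, 145, 161, 187, 159, 109, 100, 100, 100, 94, 83, 77, 81, 111, 141]
8 [136, 147, 167, 201, 145, 98, 94, 94, 94, 90, 83, 79, 83, 113, 140]
9 [137, 149, 178, 197, 131, 91, 89, 89, 88, 86, 83, 80, 84, 112, 139]
10 [138, 152, 190, 183, 113, 88, 87, 87, 87, 85, 83, 
[... 184 characters left out ...]
, 85, 85, 85, 85, 84, 85, 82, 84, 108, 136]
14 [143, 178, 168, 106, 85, 85, 85, 85, 85, 84, 85, 82, 84, 108, 136]
15 [145, 185, 148, 94, 85, 85, 85, 84, 85, 84, 85, 82, 85, 109, 137]
16 [154, 179, 129, 89, 85, 85, 85, 84, 85, 84, 85, 82, 87, 109, 137]
17 [163, 171, 110, 86, 85, 85, 84, 84, 85, 84, 85, 83, 89, 109, 138]
18 [170, 157, 98, 85, 85, 85, 84, 84, 84, 85, 84, 84, 90, 111, 140]
19 [176, 138, 92, 85, 85, 85, 84, 85, 85, 85, 85, 85, 91, 112, 143]
[{'at': [249.7, 258.9], 'conf': 0.59}] [np.float64(248.63976013938316), np.float64(261.6937553701586)] [np.float64(250.7529703739963), np.float64(261.77148346040406)] [{'at': [246.2, 245.0], 'conf': 0.77}, {'at': [340.6, 337.5], 'conf': 0.66}]
```

Run:
```python
from pos import *
c=cam('scene'); im=c['img']
for z in range(28,50,1):
    print(z,[int(cv2.remap(im,np.float32([[a[1]]]),np.float32([[a[0]]]),cv2.INTER_LINEAR).mean()) for y in range(-20,21,4) for a in [proj(c,O+u*-.0085+n*y/1e3+[0,0,.014+z/1e3])]])
```

```text
28 [85, 85, 85, 85, 86, 86, 86, 86, 86, 87, 97]
29 [86, 86, 86, 86, 86, 86, 86, 86, 86, 87, 97]
30 [86, 86, 86, 86, 86, 86, 86, 86, 86, 87, 98]
31 [87, 86, 85, 86, 85, 86, 86, 86, 86, 87, 100]
32 [87, 86, 85, 86, 85, 86, 86, 85, 86, 87, 101]
33 [86, 86, 86, 85, 86, 86, 86, 85, 86, 87, 103]
34 [86, 86, 86, 85, 86, 86, 86, 86, 86, 87, 104]
35 [87, 87, 86, 86, 87, 86, 86, 86, 86, 88, 104]
36 [88, 87, 87, 87, 87, 87, 87, 87, 88, 89, 105]
37 [91, 90, 90, 89, 90, 89, 89, 89, 90, 92, 107]
38 [93, 93, 93, 93, 93, 92, 92, 93, 93, 95, 109]
39 [98, 98, 98, 97, 98, 96, 96, 97, 98, 100, 114]
40 [102, 103, 103, 103, 102, 101, 99, 101, 102, 105, 119]
41 [105, 107, 107, 107, 107, 106, 104, 104, 105, 107, 127]
42 [108, 109, 109, 109, 108, 108, 106, 107, 108, 110, 136]
43 [109, 110, 111, 110, 110, 109, 107, 107, 108, 115, 147]
44 [109, 109, 110, 110, 110, 108, 106, 106, 108, 120, 158]
45 [109, 109, 110, 110, 109, 104, 102, 105, 110, 128, 169]
46 [109, 110, 113, 112, 107, 99, 98, 103, 113, 140, 174]
47 [110, 112, 116, 114, 104, 89, 90, 103, 118, 151, 179]
48 [111, 116, 122, 114, 99, 79, 82, 103, 128, 159, 180]
49 [113, 122, 129, 114, 86, 66, 77, 108, 137, 166, 181]
```

The tray's top edge reads 39.5 mm in the scene picture, so that plane is right. In the same plane the end face is hidden up to about 5 mm over the middle ±9 mm, which means the catch is up behind the tray. Handing in.

```bash
python3 -c "
from cell import *
o=observe();print(o['time'],o['contact_force']);print(hand_in())"
```

```text
44.85 [ 0.2559063  -0.75357314  0.10697099]
the job is handed in; nothing more can be done
None
```

I loaded the loose grey tray into the sampler, pushed both trays to the end stop, and backed off; my checks say they are latched. I handed the job in at 44.9 s with the arm clear; the hand-in gives no verdict.

**What I did**
- I set the tray on the loading bed with its leading end in the mouth, then pushed it against the inner tray and the sprung plate.
- The wrist force peaked at about 30 N, so the trays pressed together with less than the 35 N limit.

**Final checks**
- **Position:** the front tray sprang back about 4 mm (wrist picture) when I let go. It reads 37 mm and the inner tray 127 mm. The arch edges show my frame reads about 2 mm low there, so they are really about 39 and 129 mm.
- **Alignment:** the tray's trailing end is about 6.5 mm before the mouth and square in the channel.
- **Catch:** in the scene picture, the middle of the tray's end face is hidden up to about 5 mm, as it would be with the catch up.

**What went wrong or disagreed**
- **Fingertip height:** the real fingertips sat about 38 mm above the reported TCP. The first grip was therefore on the vials rather than the block. One push passed over the tray, the next pushed on the vials, and one rubbed the tray's top edge before I corrected for it.
- **Blocked push:** one push stopped at 25 N without moving the tray, probably because the finger backs met the arch. I turned the gripper and finished from behind.
- **Catch evidence:** the wrist picture did not clearly show the catch up, so I relied on the scene camera.
- **Gap between the trays:** I did not measure the final gap directly. It follows only from the two fitted positions being 90 mm apart.
- **Bystanders:** I did not recheck the bottle and dish at the end. I felt no contact with either.

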